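Ready the yard lamp: swap battery packs, seat the head on its ball, latch it

ROBOT

A 6-joint arm with a two-finger parallel gripper is mounted at the origin on the work surface. World frame = base frame: x ahead of the robot, y to its left, z up, the work surface at z = 0. Lengths are in m, angles in degrees, forces in N, time in s.
With the tool pointing down it reaches from about 0.4 to 0.925 m from the base axis. Payload 12.5 kg.
Tool frame: the origin (TCP) lies on the mounting face of the last link; the fingertips stand 190 mm ahead of it and the grasp point (between the pads) lies 171 mm ahead of it (tcp_to_grasp is the distance from the TCP to the grasp point, in m); z points along the fingers, y is the line along which they close (so a half turn about z gives the same grasp; the last joint's range is limited). The gripper opens to 95 mm and grips with 3 to 60 N. Pads are 20 mm wide; open, the fingers measure 119 mm over their backs; the gripper's body (75 mm by 180 mm) begins 59 mm behind the grasp point.
Start: joints at [-82.655, 28.126, 89.318, -0, 62.55, -6.05], TCP at [0.145, -0.608, 0.405] pointing down, gripper open.
Joint ranges: [-177.58, 177.58], [-47.91, 125.51], [2.72, 160], [-65.01, 245.01], [3.68, 167.84], [-153.87, 153.87]. Speed limits (degrees/s): [127.2, 127.2, 159.86, 180, 180, 180].

INTERFACE

Orientations are given as [roll, pitch, yaw] about the fixed x, y, z axes, in that order (R = Rz(yaw) Ry(pitch) Rx(roll)).
In Python, from station import get_state, read_camera, camera_params, job_done, tcp_to_grasp gives the robot as it stands.
- The arm moves only by the shell command python3 -m jog 'ROWS' [FORCE]. ROWS is JSON, a list of rows, each a list of 3 entries, a list of its own where there are three numbers: the shift along the tool's x, y, z in mm, then the turn, a rotation vector about the tool's x, y, z in degrees, then the opening in per cent of the stroke, from 0 (shut) to 100 (fully open). A call has 1 to 8 rows; each row is the pose to reach, as a shift and turn from the pose commanded when the call began, along the tool's axes at that moment; what a row does not reach only later rows make up. A row lasts 1/10 s, in which the tool goes at most 50 mm and 8.59 degrees, less where a joint would pass 70% of its speed; a pose out of reach is approached as far as the arm can. A call with a gripper value outside its range is refused whole. The fingers move at their own pace and stop on an object; FORCE is the grip in N (left out, the last holds). Time passes only in rows, so rows that repeat a pose let the fingers close. It gives the time, the measured TCP pose, the force, the opening and the grip force at its end, in the units of the state.
- get_state(): the state, without advancing time (a new reading comes with each control period).
- read_camera(name): name is "scene" or "top" or "wrist"; returns the picture (400x640x3 uint8, blue, green, red); there is no depth.
- camera_params(name): a dict with "vertical_fov" (degrees; the focal length in pixels is half the picture's height over the tangent of half this angle, whatever the lens; pixels are square), "cx", "cy" (the principal point, pixels), "rvec" (rotation vector, rad) and "tvec" (3), from world to camera coordinates, as OpenCV has them. Camera axes: x right, y down, z forward; pixel columns grow to the right and rows downward; lengths in m; the calibration is good to about 2 mm. A picture is of the moment at which its call begins: read the wrist's pose just before it. camera_params takes no time and is no camera call; for the wrist camera it gives the pose at the moment of the call.
- job_done(): hands the job in; it is judged then, once.
The state is a dict: "time": time; "joint_positions": joint angles; "qvel": joint speeds; "tau": joint torques, N m; "position": TCP position; "tool_rot": TCP orientation; "wrist_force": force on the tool from outside, world axes, zero at the start; "wrist_torque": the same for the moment, N m; "grip_width": finger opening in m; "grasp_force": force on a finger pad.
Only numpy, scipy, OpenCV 4.12 (cv2) and the standard library are available. Lean on these libraries where they do the work, as an engineer would, in place of code of your own. Each camera call takes 0.05 s, during which the arm holds its last target. There are 200 camera calls.

TASK

The power is out, so get the yard lamp ready. Swap its batteries: every full pack, now standing in the charger, goes into a well of the power box, and every spent pack, now standing in the box, goes into a charger slot, each lifted straight up and lowered gently, contacts down, until it is fully home. Lower the lamp head's foot onto the box's ball, heel between the two rails, until it stands flat, then press its latch lever fully down (swap and lamp in either order), and leave the kettle, bowl, scraper, coffee cup and coffee pot where they are.

Things in the scene. Friction and masses are not known exactly. Their poses are not given: they have to be found in the camera images.
- power_box: the lamp's grey power box, fixed on the bench, 190 mm (its x, from -90 to 100) by 210 (y) by 60 mm high. Origin: under its middle, z up. Four open battery wells in a row along its -x half. On the +x half stands the lamp's ball, and next to it two rails 5 mm high along y (y = 10 to 62 mm), inner faces 51 mm apart at x = 24.5 and 75.5 mm, for the heel of the lamp's foot.
- ball (a point): centre of the steel ball, 40 mm in diameter on a neck 22 mm thick, 30 mm above the power box's top, at x = 50, y = -45 mm of the box. Axes as the box's. With the lamp seated, lamp and box axes are parallel: the heel and lever point to the box's +y.
- wells (a point): middle of the row of four battery wells in the power box, at the height of their floors (20 mm above the bench). Axes as the box's; the wells' centres lie at y = -66, -22, 22 and 66 mm from here. Each is open at the top, 55 mm (x) by 39 mm (y), 40 mm deep below the box's top; 5 mm walls between. A seated pack's underside rests on the floor, its x along this x.
- charger: black charging dock, fixed, 69 (its x) by 188 mm (y), with a console 30 mm deep, 38 mm high on its +x side. Origin: centre of the underside. Four slots at y = -66, -22, 22, 66 mm, floor at 12 mm, walls to 30 mm. Between them and at both ends, keys 4 mm thick rise to 58 mm and reach 3 mm into the packs' grooves: a pack comes out only straight up, until its underside is over 58 mm above the bench.
- slots (a point): middle of the row of four charger slots, at the height of their floors (12 mm above the bench). Axes as the charger's; the slots' centres lie at y = -66, -22, 22 and 66 mm from here. Each is 55 mm (x) by 39 mm (y), walls to 18 mm and keys to 46 mm above the floor. A seated pack's underside rests on the floor, its x along this x.
- full1: full battery pack: upright block 50 (its x) by 34 (y) by 80 mm high, about 0.24 kg, all packs look alike and are the same turned half round; grey with black top, a groove 9 mm wide, 6 mm deep down the middle of both broad faces; lowest 10 mm: contact block 40 by 22 mm, brass contacts beneath. Origin: centre of the underside, z to the black top. Starts upright in a charger slot, x along its x. May be absent.
- full2: full battery pack: upright block 50 (its x) by 34 (y) by 80 mm high, about 0.24 kg, all packs look alike and are the same turned half round; grey with black top, a groove 9 mm wide, 6 mm deep down the middle of both broad faces; lowest 10 mm: contact block 40 by 22 mm, brass contacts beneath. Origin: centre of the underside, z to the black top. Starts upright in a charger slot, x along its x. May be absent.
- full3: full battery pack: upright block 50 (its x) by 34 (y) by 80 mm high, about 0.24 kg, all packs look alike and are the same turned half round; grey with black top, a groove 9 mm wide, 6 mm deep down the middle of both broad faces; lowest 10 mm: contact block 40 by 22 mm, brass contacts beneath. Origin: centre of the underside, z to the black top. Starts upright in a charger slot, x along its x. May be absent.
- full4: full battery pack: upright block 50 (its x) by 34 (y) by 80 mm high, about 0.24 kg, all packs look alike and are the same turned half round; grey with black top, a groove 9 mm wide, 6 mm deep down the middle of both broad faces; lowest 10 mm: contact block 40 by 22 mm, brass contacts beneath. Origin: centre of the underside, z to the black top. Starts upright in a charger slot, x along its x. May be absent.
- spent1: spent battery pack: upright block 50 (its x) by 34 (y) by 80 mm high, about 0.24 kg, all packs look alike and are the same turned half round; grey with black top, a groove 9 mm wide, 6 mm deep down the middle of both broad faces; lowest 10 mm: contact block 40 by 22 mm, brass contacts beneath. Origin: centre of the underside, z to the black top. Starts upright in a well of the power box, x along its x. May be absent.
- spent2: spent battery pack: upright block 50 (its x) by 34 (y) by 80 mm high, about 0.24 kg, all packs look alike and are the same turned half round; grey with black top, a groove 9 mm wide, 6 mm deep down the middle of both broad faces; lowest 10 mm: contact block 40 by 22 mm, brass contacts beneath. Origin: centre of the underside, z to the black top. Starts upright in a well of the power box, x along its x. May be absent.
- spent3: spent battery pack: upright block 50 (its x) by 34 (y) by 80 mm high, about 0.24 kg, all packs look alike and are the same turned half round; grey with black top, a groove 9 mm wide, 6 mm deep down the middle of both broad faces; lowest 10 mm: contact block 40 by 22 mm, brass contacts beneath. Origin: centre of the underside, z to the black top. Starts upright in a well of the power box, x along its x. May be absent.
- spent4: spent battery pack: upright block 50 (its x) by 34 (y) by 80 mm high, about 0.24 kg, all packs look alike and are the same turned half round; grey with black top, a groove 9 mm wide, 6 mm deep down the middle of both broad faces; lowest 10 mm: contact block 40 by 22 mm, brass contacts beneath. Origin: centre of the underside, z to the black top. Starts upright in a well of the power box, x along its x. May be absent.
- lamp: the lamp head, a squat round lantern, about 0.8 kg, 118 mm high with its handle. Origin: centre of the cup's mouth on the flat underside; z up, +y where heel and lever point. Aluminium foot 90 mm wide with a cup in it, open below (bore 44 mm, 52 deep); flat heel 44 mm wide, 14 high, out to y = 110 mm. White lantern and black cap above, 88 mm wide, up to z = 76 mm. Starts upright on the bench.
- lamp_grip (a point): middle of the lamp's carry handle: a bar along the lamp's y, 20 mm thick (x), 74 mm long, 20 mm high, 108 mm above the foot's underside at its middle, held by posts at y = -33 and 33 mm; 22 mm of air between bar and lamp. The centre of mass is low in the foot, 17 mm to the +y side of this point. Axes as the lamp's.
- cup (a point): where the ball's centre lies in the cup when the lamp is seated, with the foot's flat underside on top of the power box: 30 mm above the underside. Axes as the lamp's.
- lever (a joint): latch lever: 0 fully up (52 degrees above level, open; it starts within 0.12 of that), 0.9 fully down (level, closed). Its hinge lies along the lamp's x at y = 52, z = 46 mm. Stiff (about 2 N at its end), stays where left. It drives a keeper that closes the bore under the ball, so the cup goes over the ball only with the lever up.
- lever_pad (a point): middle of the upper face of the lever's flat end pad (26 mm wide, 24 mm long), 62 mm from the hinge and 4 mm above the lever's middle plane; it moves with the lever
- kettle: aluminium kettle, a bystander, 156 mm wide, 190 mm high; origin under its centre
- bowl: red ceramic bowl, a bystander, 150 mm wide, 65 mm high; origin under its centre
- scraper: steel griddle scraper with a wooden handle, a bystander lying flat, 225 mm long (its x), 95 mm wide at the blade; origin under the middle of the handle
- coffee_cup: small white coffee cup, a bystander, 64 mm wide, 52 mm high; origin under its centre
- jebena: black clay coffee pot, a bystander, 130 mm wide, 168 mm high; origin under its centre
There are look-alikes about, which are no part of the job. Leave any green look-alike of the spent2 alone. Leave any green look-alike of the full2 alone.

How it is judged (in metres and radians):
On the way, in this order (a step that is already met when the one before it is completed fails the run):
1. the lamp's foot is seated on the ball, flat and with its heel between the rails, while its lever is still up (distance between cup and ball below 0.006 m and angle between lamp's own z axis and vertical below 0.06 rad and angle between the y axis of lamp and the y axis of power_box, either way round below 0.15 rad and y of lever_pad in the frame of power_box above 0 m and value of joint lever below 0.35 rad), for 0.2 s.
2. the lever is pressed fully down on the seated lamp (distance between cup and ball below 0.006 m and angle between lamp's own z axis and vertical below 0.06 rad and angle between the y axis of lamp and the y axis of power_box, either way round below 0.15 rad and y of lever_pad in the frame of power_box above 0 m and value of joint lever above 0.82 rad), for 0.2 s.
At the end, for the whole second after the job is handed in: every full pack stands upright on the floor of a well, every spent one in a slot (6 mm, 4.5 degrees); the lamp stands flat (3.4 degrees) with its cup within 6 mm of the ball's centre and its heel between the rails; the lever is down (over 0.82 rad); all at rest (all of step 2 and x of full1 in the frame of wells between -0.006 and 0.006 m and y of full1 in the frame of wells between -0.072 and 0.072 m and z of full1 in the frame of wells between -0.006 and 0.006 m and angle between each of full1, full2, full3, full4, spent1, spent2, spent3, spent4's own z axis and vertical below 0.08 rad and linear speed of each of full1, full2, full3, full4, spent1, spent2, spent3, spent4, lamp below 0.02 m/s and x of full2 in the frame of wells between -0.006 and 0.006 m and y of full2 in the frame of wells between -0.072 and 0.072 m and z of full2 in the frame of wells between -0.006 and 0.006 m and x of full3 in the frame of wells between -0.006 and 0.006 m and y of full3 in the frame of wells between -0.072 and 0.072 m and z of full3 in the frame of wells between -0.006 and 0.006 m and x of full4 in the frame of wells between -0.006 and 0.006 m and y of full4 in the frame of wells between -0.072 and 0.072 m and z of full4 in the frame of wells between -0.006 and 0.006 m and x of spent1 in the frame of slots between -0.006 and 0.006 m and y of spent1 in the frame of slots between -0.072 and 0.072 m and z of spent1 in the frame of slots between -0.006 and 0.006 m and x of spent2 in the frame of slots between -0.006 and 0.006 m and y of spent2 in the frame of slots between -0.072 and 0.072 m and z of spent2 in the frame of slots between -0.006 and 0.006 m and x of spent3 in the frame of slots between -0.006 and 0.006 m and y of spent3 in the frame of slots between -0.072 and 0.072 m and z of spent3 in the frame of slots between -0.006 and 0.006 m and x of spent4 in the frame of slots between -0.006 and 0.006 m and y of spent4 in the frame of slots between -0.072 and 0.072 m and z of spent4 in the frame of slots between -0.006 and 0.006 m); the robot touches nothing.
It fails at once if a bystander (kettle, bowl, scraper, coffee cup or coffee pot) is pushed more than 30 mm (distance of any of kettle, bowl, scraper, coffee_cup, jebena from where it was at the start of the episode above 0.03 m).
It fails at once if a bystander is knocked over (angle between any of kettle, bowl, scraper, coffee_cup, jebena's own z axis and vertical above 0.5 rad).
It fails at once if a pack is dropped into a well or slot instead of lowered (it moves faster than 0.4 m/s within 12 mm of the floor) ((linear speed of full1 above 0.4 m/s and z of full1 in the frame of wells below 0.012 m and x of full1 in the frame of wells between -0.02 and 0.02 m and y of full1 in the frame of wells between -0.09 and 0.09 m) or (linear speed of full1 above 0.4 m/s and z of full1 in the frame of slots below 0.012 m and x of full1 in the frame of slots between -0.02 and 0.02 m and y of full1 in the frame of slots between -0.09 and 0.09 m) or (linear speed of full2 above 0.4 m/s and z of full2 in the frame of wells below 0.012 m and x of full2 in the frame of wells between -0.02 and 0.02 m and y of full2 in the frame of wells between -0.09 and 0.09 m) or (linear speed of full2 above 0.4 m/s and z of full2 in the frame of slots below 0.012 m and x of full2 in the frame of slots between -0.02 and 0.02 m and y of full2 in the frame of slots between -0.09 and 0.09 m) or (linear speed of full3 above 0.4 m/s and z of full3 in the frame of wells below 0.012 m and x of full3 in the frame of wells between -0.02 and 0.02 m and y of full3 in the frame of wells between -0.09 and 0.09 m) or (linear speed of full3 above 0.4 m/s and z of full3 in the frame of slots below 0.012 m and x of full3 in the frame of slots between -0.02 and 0.02 m and y of full3 in the frame of slots between -0.09 and 0.09 m) or (linear speed of full4 above 0.4 m/s and z of full4 in the frame of wells below 0.012 m and x of full4 in the frame of wells between -0.02 and 0.02 m and y of full4 in the frame of wells between -0.09 and 0.09 m) or (linear speed of full4 above 0.4 m/s and z of full4 in the frame of slots below 0.012 m and x of full4 in the frame of slots between -0.02 and 0.02 m and y of full4 in the frame of slots between -0.09 and 0.09 m) or (linear speed of spent1 above 0.4 m/s and z of spent1 in the frame of wells below 0.012 m and x of spent1 in the frame of wells between -0.02 and 0.02 m and y of spent1 in the frame of wells between -0.09 and 0.09 m) or (linear speed of spent1 above 0.4 m/s and z of spent1 in the frame of slots below 0.012 m and x of spent1 in the frame of slots between -0.02 and 0.02 m and y of spent1 in the frame of slots between -0.09 and 0.09 m) or (linear speed of spent2 above 0.4 m/s and z of spent2 in the frame of wells below 0.012 m and x of spent2 in the frame of wells between -0.02 and 0.02 m and y of spent2 in the frame of wells between -0.09 and 0.09 m) or (linear speed of spent2 above 0.4 m/s and z of spent2 in the frame of slots below 0.012 m and x of spent2 in the frame of slots between -0.02 and 0.02 m and y of spent2 in the frame of slots between -0.09 and 0.09 m) or (linear speed of spent3 above 0.4 m/s and z of spent3 in the frame of wells below 0.012 m and x of spent3 in the frame of wells between -0.02 and 0.02 m and y of spent3 in the frame of wells between -0.09 and 0.09 m) or (linear speed of spent3 above 0.4 m/s and z of spent3 in the frame of slots below 0.012 m and x of spent3 in the frame of slots between -0.02 and 0.02 m and y of spent3 in the frame of slots between -0.09 and 0.09 m) or (linear speed of spent4 above 0.4 m/s and z of spent4 in the frame of wells below 0.012 m and x of spent4 in the frame of wells between -0.02 and 0.02 m and y of spent4 in the frame of wells between -0.09 and 0.09 m) or (linear speed of spent4 above 0.4 m/s and z of spent4 in the frame of slots below 0.012 m and x of spent4 in the frame of slots between -0.02 and 0.02 m and y of spent4 in the frame of slots between -0.09 and 0.09 m)).
Of full1, full2, full3, full4 only 2 to 4 are there at a start; the rules pass over those that are not, and their reading is None.
Of spent1, spent2, spent3, spent4 only 2 to 2 are there at a start; the rules pass over those that are not, and their reading is None.
At some moment in a run one of lamp may be knocked a few centimetres aside while the robot is not near it.
It also fails if it takes over 210 s, if anything falls off the work surface, if the arm or the gripper's body presses on something with over 40 N, if the wrist force passes 120 N, or if a joint passes its speed limit or range.

## Working session

There is one attempt and no reset: what is moved stays moved. The work goes in short steps, Python scripts to look and compute and a shell command to move; the robot and the scene stay as the last step left them, time stands still between calls to the robot, and variables do not carry over. Pictures are saved under pics/ and viewed, at most 14 in all, crops included, and the job is handed in when it is done.

```bash
ls; mkdir -p pics; python3 - <<'E'
from station import *
import cv2,numpy as np
print(get_state()); print(tcp_to_grasp)
for n in("scene","top","wrist"):
    im=read_camera(n); cv2.imwrite(f"pics/{n}0.png",im)
    p=camera_params(n);print(n,p)
E
```

```text
pics
{'time': 0.0, 'joint_positions': array([-8.26556280e+01,  2.81639711e+01,  8.93506972e+01,  1.51676213e-03,
        6.25502510e+01, -6.05148818e+00]), 'qvel': array([ 0.04540142, -0.05402647, -0.02688467,  0.08937235,  0.02330697,
       -0.03632484]), 'tau': array([-2.40897403e-03, -6.12653947e+01, -2.58188438e+01,  6.93266024e-02,
        4.81971481e-02, -7.80246728e-05]), 'position': array([ 0.14480629, -0.60795342,  0.40416011]), 'tool_rot': array([-1.79935584e+02, -8.18164363e-03,  1.33951556e+01]), 'wrist_force': array([ 0.41941325, -0.49702545,  0.11073384]), 'wrist_torque': array([ 0.03121101,  0.02033588, -0.0098275 ]), 'grasp_force': 0.0, 'grip_width': 0.09519841442641387}
0.1713
scene {'vertical_fov': 56.66158458158436, 'cx': 314.4352958011085, 'cy': 203.69256427379023, 'rvec': array([ 1.75403239,  1.72264657, -0.75754344]), 'tvec': array([-0.01828552, -0.26407803,  1.48886096])}
top {'vertical_fov': 46.937888303960825, 'cx': 317.32831000620894, 'cy': 199.96843884139773, 'rvec': array([ 2.12206232, -2.1049591 ,  0.19310531]), 'tvec': array([-0.00349418,  0.49706982,  1.5215066 ])}
wrist {'vertical_fov': 58.07777150317588, 'cx': 321.8372285117425, 'cy': 200.79533827847948, 'rvec': array([-2.30041357,  1.81595808,  0.23623688]), 'tvec': array([-0.62508246, -0.02866261,  0.39067555])}
```

View pics/scene0.png

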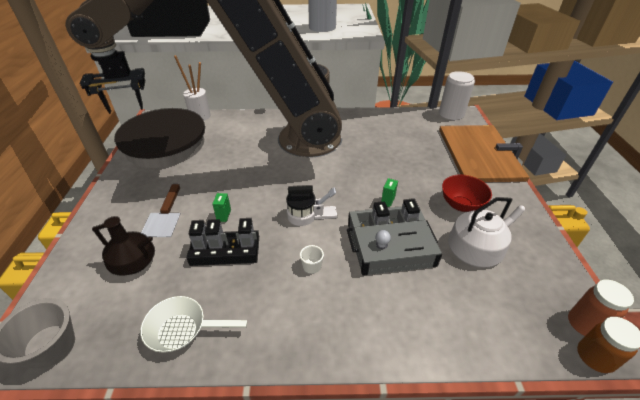

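View pics/top0.png

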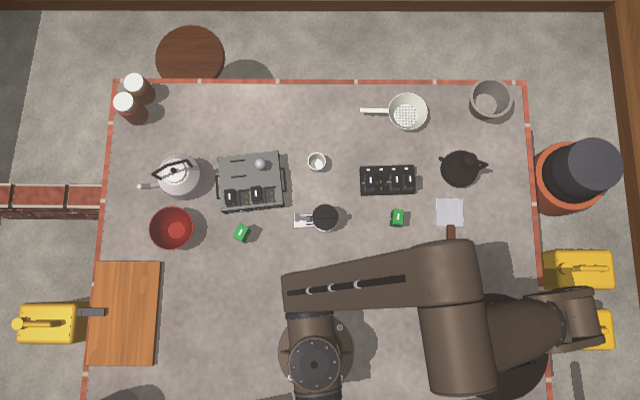

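The scene shows the charger with three packs at scene (223,240), and the power box with two packs and the ball at (395,240). The lamp is at (308,205), and the green look-alikes are at (222,207) and (390,190). Next I'll zoom in on these.

```bash
cat > h.py <<'E'
import cv2,numpy as np
from station import *
from scipy.spatial.transform import Rotation as Ro
def cam(n):
    p=camera_params(n);f=200/np.tan(np.radians(p["vertical_fov"]/2))
    R=cv2.Rodrigues(np.array(p["rvec"]))[0];t=np.array(p["tvec"])
    K=np.array([[f,0,p["cx"]],[0,f,p["cy"]],[0,0,1]]);return K,R,t
def ray(c,u,v,z):
    K,R,t=c;C=-R.T@t;d=R.T@np.linalg.inv(K)@np.array([u,v,1.]);return C+d*(z-C[2])/d[2]
def proj(c,P):
    K,R,t=c;q=K@(R@np.asarray(P,float)+t);return q[:2]/q[2]
def goal(gx,gy,gz,yaw):
    """grasp point target (tool down, tool x axis at yaw): shift in tool axes mm, turn rotvec deg"""
    s=get_state();R=Ro.from_euler('xyz',s["tool_rot"],degrees=True)
    T=Ro.from_euler('xyz',[180,0,yaw],degrees=True)
    p=np.array([gx,gy,gz])-T.apply([0,0,tcp_to_grasp])
    print("shift",np.round(R.inv().apply(p-s["position"])*1000,1),"turn",np.round((R.inv()*T).as_rotvec(degrees=True),2))
E
python3 - <<'E'
from h import *
s=get_state();R=Ro.from_euler('xyz',s["tool_rot"],degrees=True).as_matrix()
K,Rc,t=cam("wrist");C=-Rc.T@t
print("wrist cam in tool",R.T@(C-s["position"]),"axes",R.T@Rc.T, "f",K[0,0])
c=cam("top")
for n,u,v,z in[("box",252,180,.06),("ball",262,163,.09),("charger",388,180,.03),("lamp",323,218,.1),("heel",300,220,.014)]:print(n,ray(c,u,v,z))
im=cv2.imread("pics/top0.png")[130:250,200:440];cv2.imwrite("pics/topc.png",cv2.resize(im,None,fx=3.3,fy=3.3,interpolation=cv2.INTER_CUBIC))
E
```

```text
wrist cam in tool [0.07197741 0.00046155 0.01983422] axes [[ 3.74257950e-04 -9.66997267e-01 -2.54786471e-01]
 [ 9.99999915e-01  4.06356640e-04 -7.33470756e-05]
 [ 1.74460596e-04 -2.54786422e-01  9.66997336e-01]] f 360.2327526459239
box [0.56283258 0.2243094  0.06      ]
ball [0.61476788 0.18787031 0.09      ]
charger [ 0.5731107  -0.24399889  0.03      ]
lamp [ 0.42699215 -0.01925878  0.1       ]
heel [0.43290022 0.06024121 0.014     ]
```

View pics/topc.png

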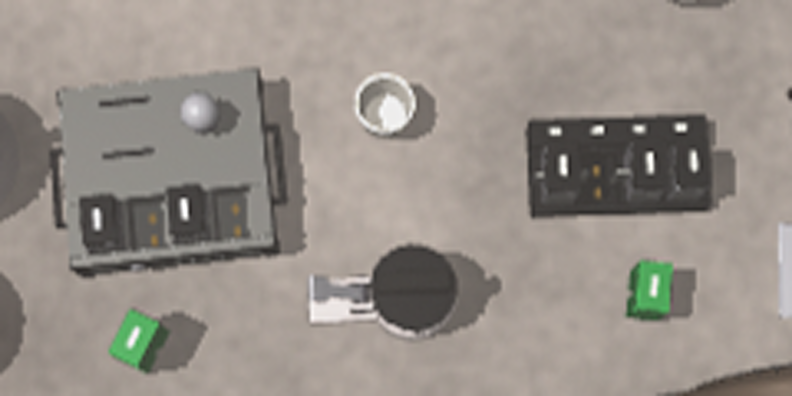

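Box wells at crop (97,218) and (185,208) hold the spent packs, and the other two wells are empty. Charger slots at (563,163), (650,163) and (693,163) hold the full packs, and the slot at (597,175) is empty.

What could be mistaken for a pack:
- Full packs: the black-topped packs in the charger at top (370,180), (397,180) and (410,180).
- Spent packs: the black-topped packs in the box at top (229,196) and (256,193).
- Not part of the job: the green look-alikes at top (242,233) and (397,217).

Now I'll move above the charger.

```bash
python3 -c "
from h import *
goal(0.575,-0.24,0.235,92)"
```

```text
shift [ 503.7 -258.3   -1.7] turn [-3.00e-02 -4.00e-02 -7.86e+01]
```

```bash
python3 -m jog '[[[250,-130,0],[0,0,-39],100],[[250,-130,0],[0,0,-39],100],[[250,-130,0],[0,0,-39],100],[[250,-130,0],[0,0,-39],100],[[504,-258,-2],[0,0,-78.6],100],[[504,-258,-2],[0,0,-78.6],100],[[504,-258,-2],[0,0,-78.6],100],[[504,-258,-2],[0,0,-78.6],100]]'
python3 -c "
from h import *
goal(0.575,-0.24,0.235,92)"
```

```text
time: 0.95
position: [0.4498, -0.3462, 0.4058]
tool_rot: [-180.0, 0.0, 82.5]
wrist_force: [0.8, 0.3, -0.0]
grip_width: 0.0952
grasp_force: 0.0
shift [121.6 110.2  -0.5] turn [-0.   0.  -9.5]
```

```bash
python3 -m jog '[[[122,110,0],[0,0,-9.5],100],[[122,110,0],[0,0,-9.5],100],[[122,110,0],[0,0,-9.5],100],[[122,110,0],[0,0,-9.5],100],[[122,110,0],[0,0,-9.5],100],[[122,110,0],[0,0,-9.5],100]]'
python3 - <<'E'
from h import *
c=cam("wrist");im=read_camera("wrist");cv2.imwrite("pics/w1.png",im)
np.save("w1.npy",np.array([*c],dtype=object),allow_pickle=True)
E
```

```text
time: 1.55
position: [0.5737, -0.2423, 0.4055]
tool_rot: [-180.0, -0.0, 91.7]
wrist_force: [-0.2, 0.6, -0.6]
grip_width: 0.0955
grasp_force: 0.0Traceback (most recent call last):
  File "<stdin>", line 3, in <module>
ValueError: could not broadcast input array from shape (3,3) into shape (3,)
```

View pics/w1.png

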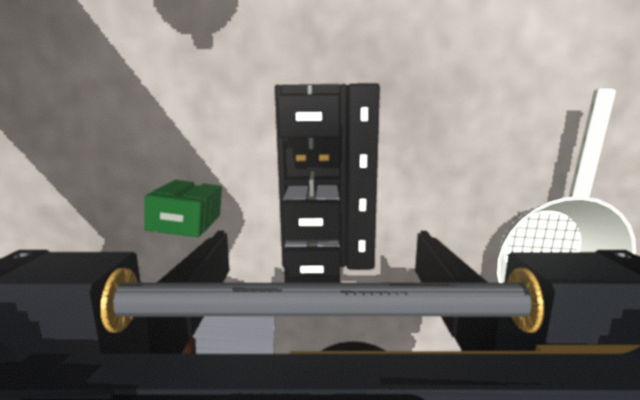

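The wrist view shows full-pack labels at (308,116), (310,222) and (311,269), and console lamps near x=363. I'll measure their centroids.

```bash
cat >> h.py <<'E'
def blobs(im,box,thr=200,amin=30):
    x0,y0,x1,y1=box;m=(im[y0:y1,x0:x1].min(2)>thr).astype(np.uint8)
    n,l,s,ce=cv2.connectedComponentsWithStats(m)
    return [(ce[i][0]+x0,ce[i][1]+y0,s[i]) for i in range(1,n) if s[i][4]>=amin]
E
python3 - <<'E'
from h import *
c=cam("wrist");im=read_camera("wrist")
for u,v,s in blobs(im,(270,80,385,285)):
    z=.092 if u<340 else .038
    print(round(u,1),round(v,1),s[2:],ray(c,u,v,z).round(4))
# top cam check
c=cam("top");im=cv2.imread("pics/top0.png")
print("top")
for u,v,s in blobs(im,(362,160,415,200),150,4): print(u,v,s[4],ray(c,u,v,.092 if v>172 else .038).round(4))
for u,v,s in blobs(im,(215,180,290,215),150,4): print(u,v,s[4],ray(c,u,v,.1).round(4))
# charger outline
m=(im.max(2)<75).astype(np.uint8); m[:,:350]=0;m[:,430:]=0;m[:155]=0;m[205:]=0
k=max(cv2.findContours(m,0,1)[0],key=cv2.contourArea);print(cv2.minAreaRect(k))
E
```

```text
364.0 113.4 [ 7 14 96] [ 0.6115 -0.1773  0.038 ]
308.8 115.3 [ 26   9 216] [ 0.5616 -0.1791  0.092 ]
363.1 160.0 [ 7 13 87] [ 0.6132 -0.2213  0.038 ]
362.5 203.6 [ 6 12 71] [ 0.6152 -0.265   0.038 ]
310.6 221.0 [ 24   7 166] [ 0.5649 -0.2672  0.092 ]
361.7 244.9 [ 7 11 70] [ 0.6168 -0.3091  0.038 ]
312.0 268.1 [ 23   7 154] [ 0.5671 -0.311   0.092 ]
top
390.4056603773585 162.02830188679246 106 [ 0.6356 -0.2525  0.038 ]
370.14285714285717 163.71428571428572 7 [ 0.6291 -0.182   0.038 ]
406.0 168.0 9 [ 0.6144 -0.3061  0.038 ]
368.0 169.5 6 [ 0.6082 -0.1743  0.038 ]
380.6666666666667 168.88888888888889 9 [ 0.6107 -0.2182  0.038 ]
393.0 168.5 6 [ 0.6123 -0.261   0.038 ]
370.5 179.5 12 [ 0.5594 -0.1768  0.092 ]
396.5 178.5 12 [ 0.5633 -0.2635  0.092 ]
409.54545454545456 178.27272727272728 11 [ 0.5644 -0.3069  0.092 ]
394.2369942196532 197.39884393063585 173 [ 0.4989 -0.2545  0.092 ]
363.77777777777777 197.55555555555554 9 [ 0.4977 -0.1538  0.092 ]
219.0 193.0 5 [0.5082 0.3258 0.1   ]
255.53846153846155 192.76923076923077 13 [0.5098 0.2046 0.1   ]
228.75 196.0 12 [0.4983 0.2929 0.1   ]
224.28571428571428 208.57142857142858 7 [0.456  0.3057 0.1   ]
231.77777777777777 207.88888888888889 9 [0.4584 0.2811 0.1   ]
242.0 206.8 5 [0.4623 0.2476 0.1   ]
280.2436974789916 211.19327731092437 119 [0.4485 0.1212 0.1   ]
238.42857142857142 213.14285714285714 7 [0.4411 0.2584 0.1   ]
248.58333333333334 213.08333333333334 12 [0.4415 0.225  0.1   ]
231.0 214.0 5 [0.438  0.2827 0.1   ]
((387.0291442871094, 179.9022979736328), (28.50130271911621, 54.35881423950195), 88.15238952636719)
```

```bash
python3 -m jog '[[[100,0,0],[0,0,-4],100],[[100,0,0],[0,0,-4],100],[[200,-20,0],[0,0,-4],100],[[200,-20,0],[0,0,-4],100],[[300,-30,0],[0,0,-4],100],[[300,-30,0],[0,0,-4],100],[[455,-30,0],[0,0,-4],100],[[455,-30,0],[0,0,-4],100]]'; python3 -c "
from h import *
goal(0.54,0.21,0.235,96)"
```

```text
time: 2.45
position: [0.5323, 0.1551, 0.4063]
tool_rot: [180.0, 0.0, 95.5]
wrist_force: [1.2, -0.2, -0.6]
grip_width: 0.0953
grasp_force: 0.0
shift [53.9 12.9  0. ] turn [ 0.05  0.01 -0.47]
```

```bash
python3 -m jog '[[[54,13,0],[0,0,-0.5],100],[[54,13,0],[0,0,-0.5],100],[[54,13,0],[0,0,-0.5],100],[[54,13,0],[0,0,-0.5],100]]'
python3 - <<'E'
from h import *
c=cam("wrist");im=read_camera("wrist");cv2.imwrite("pics/w2.png",im)
import pickle;pickle.dump(c,open("w2.pkl","wb"))
for u,v,s in blobs(im,(200,0,480,290),200): print(round(u,1),round(v,1),s[2:],ray(c,u,v,.1).round(4))
E
```

```text
time: 2.85
position: [0.5405, 0.2081, 0.4058]
tool_rot: [-180.0, 0.0, 96.1]
wrist_force: [-0.1, -1.1, -0.0]
grip_width: 0.0951
grasp_force: 0.0
280.5 86.7 [ 27   9 221] [0.5008 0.2893 0.1   ]
285.5 199.0 [ 24   7 166] [0.5117 0.2021 0.1   ]
410.4 219.2 [ 27  23 472] [0.6165 0.1958 0.1   ]
229.0 279.1 [ 9  6 40] [0.4685 0.1251 0.1   ]
```

View pics/w2.png

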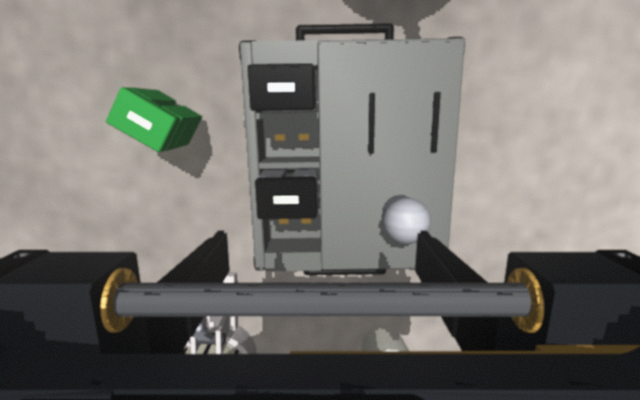

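The spent pack labels are at (281,87) and (286,199), the ball at (407,219), and the rails near x=372 and x=436. The empty wells are in rows 2 and 4.

```bash
python3 - <<'E'
from h import *
import pickle;c=pickle.load(open("w2.pkl","rb"));im=cv2.imread("pics/w2.png")
for n,u,v,z in[("tl",240,42,.06),("tr",465,38,.06),("bl",256,269,.06),("ball",406.5,219.5,.09)]:print(n,ray(c,u,v,z).round(4))
# rails
g=im.max(2);m=(g[80:165,350:450]<70).astype(np.uint8)
n,l,s,ce=cv2.connectedComponentsWithStats(m)
P=[]
for i in range(1,n):
    if s[i][4]>60:
        u,v=ce[i]+[350,80];p=ray(c,u,v,.0625);P.append(p);print("rail",u,v,s[i],p.round(4))
# well: fit pose from packs, rails, ball in box frame. xw = wells x unknown
gray=im.mean(2)
# ball circle
cir=cv2.HoughCircles(im[185:255,370:445].mean(2).astype(np.uint8),cv2.HOUGH_GRADIENT,1,50,param1=80,param2=12,minRadius=17,maxRadius=30);print(cir+np.array([370,185,0]) if cir is not None else None)
# horizontal profile across row 137 (empty well) and vertical along u=300
print("row137",gray[137,235:330].astype(int).tolist())
print("col305",gray[105:185,308].astype(int).tolist())
E
```

```text
tl [0.4598 0.3229 0.06  ]
tr [0.6467 0.346  0.06  ]
bl [0.4855 0.1173 0.06  ]
ball [0.6161 0.1923 0.09  ]
rail 434.89389067524115 121.48553054662379 [ 81  13   9  59 311] [0.6336 0.2761 0.0625]
rail 370.9737827715356 123.625468164794 [ 18  14   6  60 267] [0.578  0.2683 0.0625]
[[[404.5        223.5         24.60000038]]]
row137 [160, 160, 159, 162, 163, 164, 164, 163, 163, 158, 143, 129, 131, 138, 142, 146, 150, 150, 151, 150, 134, 111, 77, 53, 43, 44, 45, 46, 53, 65, 79, 89, 93, 93, 91, 85, 78, 78, 82, 88, 93, 102, 104, 102, 105, 103, 103, 102, 99, 93, 86, 79, 76, 78, 76, 77, 77, 77, 76, 79, 77, 77, 79, 87, 95, 101, 103, 103, 102, 101, 104, 103, 101, 94, 84, 79, 76, 77, 78, 78, 78, 76, 76, 82, 102, 127, 144, 152, 155, 153, 153, 153, 154, 153, 153]
col305 [47, 45, 42, 41, 46, 61, 68, 74, 76, 80, 78, 80, 80, 79, 77, 78, 78, 77, 78, 80, 80, 79, 77, 78, 78, 79, 77, 79, 84, 89, 92, 95, 94, 92, 88, 80, 78, 77, 79, 78, 76, 78, 77, 93, 121, 140, 146, 144, 144, 143, 136, 114, 85, 75, 73, 74, 87, 117, 133, 136, 133, 128, 109, 80, 75, 80, 85, 88, 88, 87, 85, 64, 43, 33, 34, 39, 38, 41, 38, 38]
```

```bash
python3 - <<'E'
from h import *
import pickle;c=pickle.load(open("w2.pkl","rb"));im=cv2.imread("pics/w2.png").mean(2)
O=np.array([.5609,.2307]);a=np.radians(7.1);B=np.array([[np.cos(a),np.sin(a)],[-np.sin(a),np.cos(a)]])
f=lambda u,v,z=.06:(B@(ray(c,u,v,z)[:2]-O)*1000).round(1)
for v in(120,137,150,232,240):
    r=im[v];d=np.diff(r)
    L=250+np.argmin(d[250:268]);R=305+np.argmax(d[305:330]);E=236+np.argmax(abs(d[236:252]))
    print(v,L,R,"edge",E,f(L+.5,v),f(R+.5,v),f(E+.5,v))
for u in(290,300,308):print(u,[(105+i,int(x)) for i,x in enumerate(np.diff(im[105:270,u])) if abs(x)>14])
print(f(308,148.5),f(308,156.5),f(308,161.5),f(308,167.5))
for P in[(.5008,.2893),(.5117,.2021)]:print("spent in box",B@(np.array(P)-O))
print("labels of contacts z=.02", f(280,137,.02),f(303,137,.02))
for y in(-66,-22,22,66):print(y,O+B.T@np.array([-.054,y/1000]))
E
```

```text
120 255 319 edge 243 [-80.1  40. ] [-23.5  39. ] [-90.7  40.2]
137 256 319 edge 244 [-80.1  25.1] [-23.8  24.2] [-90.9  25.3]
150 257 320 edge 245 [-80.   13.6] [-23.1  12.6] [-90.8  13.7]
232 262 321 edge 251 [-80.1 -64.8] [-23.6 -65.8] [-90.7 -64.6]
240 262 320 edge 251 [-80.6 -72.9] [-24.8 -73.9] [-91.2 -72.7]
290 [(109, 21), (148, 27), (149, 19), (155, -18), (156, -23), (157, -18), (161, 23), (162, 15), (166, -15), (167, -23), (168, -30), (169, -23), (176, -14), (193, 19), (194, 84), (195, 89), (196, 17), (202, -47), (203, -93), (204, -59), (230, 27), (237, -24), (238, -14), (251, 20), (252, 20)]
300 [(109, 15), (147, 28), (148, 19), (155, -25), (156, -23), (161, 20), (162, 17), (166, -17), (167, -28), (175, -24), (176, -19), (218, 15), (231, 19), (237, -21), (238, -16), (251, 21), (252, 18)]
308 [(109, 15), (147, 16), (148, 28), (149, 18), (155, -21), (156, -29), (161, 29), (162, 16), (166, -19), (167, -29), (175, -21), (176, -21), (217, 26), (218, 18), (229, 16), (230, 20), (231, 17), (236, -17), (237, -21), (251, 24), (252, 15)]
[-34.4  14.1] [-34.6   6.9] [-34.7   2.3] [-34.9  -3.2]
spent in box [-0.0523961  0.0655791]
spent in box [-0.05235773 -0.0222995 ]
labels of contacts z=.02 [-63.8  21.5] [-40.7  21.1]
-66 [0.51547177 0.15853161]
-22 [0.51003331 0.20219422]
22 [0.50459484 0.24585682]
66 [0.49915638 0.28951943]
```

```bash
python3 -m jog '[[[-50,0,0],[0,0,0],100],[[-100,0,0],[0,0,4],100],[[-150,0,0],[0,0,4],100],[[-200,10,0],[0,0,4],100],[[-250,15,0],[0,0,4],100],[[-300,20,0],[0,0,4],100],[[-350,50,0],[0,0,4],100],[[-380,60,0],[0,0,4],100]]'; python3 -c "
from h import *
goal(0.5616,-0.1791,0.14,92.3)"
```

```text
time: 3.7
position: [0.6408, -0.1662, 0.4062]
tool_rot: [180.0, 0.0, 91.9]
wrist_force: [0.9, 0.0, 0.3]
grip_width: 0.0954
grasp_force: 0.0
shift [-10.2 -79.6  94.8] turn [ 0.04  0.03 -0.35]
```

```bash
python3 -m jog '[[[-10,-40,0],[0,0,-0.4],100],[[-10,-80,30],[0,0,-0.4],100],[[-10,-80,80],[0,0,-0.4],100],[[-10,-80,95],[0,0,-0.4],100],[[-10,-80,95],[0,0,-0.4],100],[[-10,-80,95],[0,0,-0.4],100],[[-10,-80,95],[0,0,-0.4],100]]'; python3 -c "
from h import *
goal(0.5616,-0.1791,0.077,92.3)"
```

```text
time: 4.4
position: [0.5614, -0.1754, 0.3122]
tool_rot: [179.9, 0.1, 92.5]
wrist_force: [-1.0, 0.7, -0.2]
grip_width: 0.0954
grasp_force: 0.0
shift [-3.6 -0.  63.9] turn [0.12 0.06 0.21]
```

```bash
python3 -m jog '[[[-3.5,0,20],[0,0,0.2],100],[[-3.5,0,45],[0,0,0.2],100],[[-3.5,0,64],[0,0,0.2],100],[[-3.5,0,64],[0,0,0.2],100],[[-3.5,0,64],[0,0,0.2],100]]'; python3 -c "
from h import *
goal(0.5616,-0.1791,0.077,92.3)
cv2.imwrite('pics/w3.png',read_camera('wrist'))"
```

```text
time: 4.9
position: [0.5618, -0.1784, 0.2479]
tool_rot: [179.9, 0.0, 92.4]
wrist_force: [0.1, -0.3, 0.7]
grip_width: 0.0953
grasp_force: 0.0
shift [-0.7 -0.2 -0.4] turn [0.06 0.03 0.06]
```

View pics/w3.png

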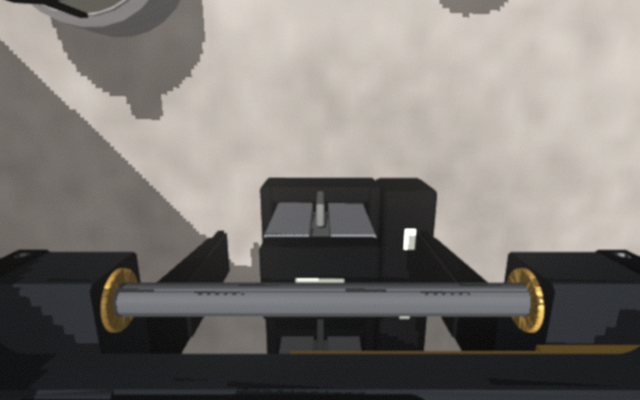

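The pack stands centred between the fingers (label at (320,281)), so I'll grip it and lift.

```bash
python3 -m jog '[[[0,0,0],[0,0,0],40],[[0,0,0],[0,0,0],40],[[0,0,0],[0,0,0],40],[[0,0,0],[0,0,0],40],[[0,0,0],[0,0,0],40],[[0,0,0],[0,0,0],40],[[0,0,0],[0,0,0],40],[[0,0,0],[0,0,0],40]]' 35; python3 -m jog '[[[0,0,-10],[0,0,0],40],[[0,0,-25],[0,0,0],40],[[0,0,-50],[0,0,0],40],[[0,0,-75],[0,0,0],40],[[0,0,-100],[0,0,0],40],[[0,0,-128],[0,0,0],40],[[0,0,-128],[0,0,0],40]]';python3 -c "
from h import *
goal(0.5063,0.2460,0.205,97.1)"
```

```text
time: 5.75
position: [0.5614, -0.1783, 0.2468]
tool_rot: [-180.0, 0.0, 92.4]
wrist_force: [1.1, 0.5, 0.6]
grip_width: 0.0499
grasp_force: 35.0
time: 6.45
position: [0.5616, -0.1783, 0.3787]
tool_rot: [179.7, 0.2, 92.4]
wrist_force: [1.1, 1.0, -1.8]
grip_width: 0.0504
grasp_force: 35.0
shift [426.2 -37.8   1.1] turn [ 0.3   0.17 -4.74]
```

```bash
python3 -m jog '[[[50,-5,0],[0,0,-1],40],[[100,-10,0],[0,0,-2],40],[[150,-14,0],[0,0,-3],40],[[200,-18,0],[0,0,-4],40],[[250,-22,0],[0,0,-4.7],40],[[300,-26,0],[0,0,-4.7],40],[[350,-31,0],[0,0,-4.7],40],[[400,-36,0],[0,0,-4.7],40]]' && python3 -m jog '[[[26,0,0],[0,0,0],40],[[26,0,0],[0,0,0],40],[[26,0,0],[0,0,0],40],[[26,0,0],[0,0,0],40],[[26,0,0],[0,0,0],40]]'; python3 -c "
from h import *
goal(0.5063,0.2460,0.205,97.1)
cv2.imwrite('pics/w4.png',read_camera('wrist'))"
```

```text
time: 7.25
position: [0.5085, 0.2202, 0.3741]
tool_rot: [-179.9, 0.0, 97.0]
wrist_force: [0.1, 0.1, -1.4]
grip_width: 0.0499
grasp_force: 35.0
time: 7.75
position: [0.5064, 0.2431, 0.3746]
tool_rot: [-180.0, 0.0, 97.0]
wrist_force: [0.0, 0.7, -2.3]
grip_width: 0.0495
grasp_force: 35.0
shift [ 2.9  0.3 -1.7] turn [-0.02  0.01 -0.13]
```

```bash
python3 -m jog '[[[3.7,0.3,20],[0,0,0],40],[[3.7,0.3,50],[0,0,0],40],[[3.7,0.3,72],[0,0,0],40],[[3.7,0.3,72],[0,0,0],40],[[3.7,0.3,72],[0,0,0],40],[[3.7,0.3,72],[0,0,0],40]]'; python3 -c "
from h import *
goal(0.5063,0.2468,0.0835,97.1)
cv2.imwrite('pics/w4.png',read_camera('wrist'))"
```

```text
time: 8.4
position: [0.5063, 0.2476, 0.3041]
tool_rot: [179.9, -0.0, 97.0]
wrist_force: [-0.2, -0.5, -3.0]
grip_width: 0.0497
grasp_force: 35.0
shift [-0.8 -0.2 49.3] turn [ 0.11 -0.02 -0.07]
```

View pics/w4.png

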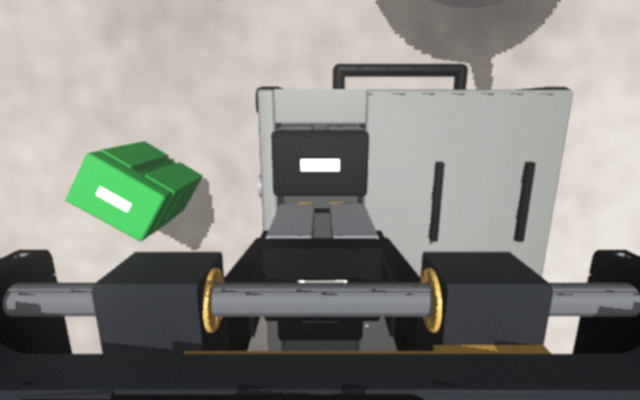

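Pack held upright above the empty well behind the spent pack (label (320,165)). It lines up, so I'm lowering it.

```bash
python3 -m jog '[[[-0.5,0,10],[0,0,0],40],[[-0.5,0,20],[0,0,0],40],[[-0.5,0,28],[0,0,0],40],[[-0.5,0,34],[0,0,0],40],[[-0.5,0,40],[0,0,0],40],[[-0.5,0,44],[0,0,0],40],[[-0.5,0,47],[0,0,0],40],[[-0.5,0,47],[0,0,0],40]]'; python3 -m jog '[[[0,0,1.5],[0,0,0],40],[[0,0,3],[0,0,0],40],[[0,0,3],[0,0,0],40]]'; python3 -c "
from h import *
goal(0.5063,0.2468,0.0835,97.1)"
```

```text
time: 9.25
position: [0.506, 0.2473, 0.2555]
tool_rot: [-180.0, 0.0, 97.0]
wrist_force: [-0.8, 0.3, -1.3]
grip_width: 0.0501
grasp_force: 35.0
time: 9.55
position: [0.5059, 0.2473, 0.2547]
tool_rot: [179.9, -0.0, 97.1]
wrist_force: [-6.2, -2.4, 19.1]
grip_width: 0.0498
grasp_force: 35.0
shift [-0.6  0.3 -0.1] turn [ 0.08 -0.01 -0.04]
```

```bash
python3 -m jog '[[[0,0,-1],[0,0,0],80],[[0,0,-1],[0,0,0],80],[[0,0,-1],[0,0,0],80],[[0,0,-1],[0,0,0],80],[[0,0,-30],[0,0,0],80],[[0,0,-60],[0,0,0],80],[[0,0,-100],[0,0,0],80],[[0,0,-100],[0,0,0],80]]' 
python3 -c "
from h import *
goal(0.5649,-0.2672,0.14,92.3)"
```

```text
time: 10.35
position: [0.5065, 0.2476, 0.3572]
tool_rot: [179.6, -0.1, 97.1]
wrist_force: [-0.4, -0.7, -1.4]
grip_width: 0.0761
grasp_force: 0.0
shift [-518.1   -5.6   45. ] turn [ 0.4  -0.1   4.75]
```

```bash
python3 -m jog '[[[-50,0,0],[0,0,0],80],[[-100,0,0],[0,0,1],80],[[-150,-1,0],[0,0,2],80],[[-200,-2,0],[0,0,3],80],[[-250,-3,0],[0,0,4],80],[[-300,-4,0],[0,0,4.75],80],[[-350,-5,0],[0,0,4.75],80],[[-400,-5,0],[0,0,4.75],80]]' ; python3 -m jog '[[[-50,4,0],[0,0,0],80],[[-100,4,0],[0,0,0],80],[[-117,4,20],[0,0,0],80],[[-117,4,45],[0,0,0],80],[[-117,4,45],[0,0,0],80],[[-117,4,45],[0,0,0],80]]'
python3 -c "
from h import *
goal(0.5649,-0.2672,0.0755,92.3)
cv2.imwrite('pics/w5.png',read_camera('wrist'))"
```

```text
time: 11.15
position: [0.5499, -0.1524, 0.3521]
tool_rot: [-180.0, -0.0, 92.3]
wrist_force: [1.0, 1.0, -0.1]
grip_width: 0.0765
grasp_force: 0.0
time: 11.75
position: [0.5589, -0.2668, 0.3075]
tool_rot: [-179.9, -0.0, 92.3]
wrist_force: [-0.1, -0.1, 0.4]
grip_width: 0.0762
grasp_force: 0.0
shift [-0.7  6.  60.7] turn [-0.07 -0.04  0.01]
```

```bash
python3 -m jog '[[[-0.5,6,10],[0,0,0],80],[[-0.5,6,40],[0,0,0],80],[[-0.5,6,61],[0,0,0],80],[[-0.5,6,61],[0,0,0],80],[[-0.5,6,61],[0,0,0],80],[[-0.5,6,61],[0,0,0],80]]'
python3 -c "
from h import *
goal(0.5649,-0.2672,0.0755,92.3)"
python3 -m jog '[[[-0.5,0,0],[0,0,0],40],[[-0.5,0,0],[0,0,0],40],[[-0.5,0,0],[0,0,0],40],[[-0.5,0,0],[0,0,0],40],[[-0.5,0,0],[0,0,0],40],[[-0.5,0,0],[0,0,0],40]]' 35;python3 -c "
from h import *
goal(0.5649,-0.2672,0.0755,92.3)"
 python3 -m jog '[[[0,0,-10],[0,0,0],40],[[0,0,-25],[0,0,0],40],[[0,0,-50],[0,0,0],40],[[0,0,-75],[0,0,0],40],[[0,0,-100],[0,0,0],40],[[0,0,-128],[0,0,0],40],[[0,0,-128],[0,0,0],40]]';python3 -c "
from h import *
goal(0.5172,0.1587,0.205,97.1)"
```

```text
time: 12.4
position: [0.5653, -0.2672, 0.2482]
tool_rot: [179.9, 0.1, 92.3]
wrist_force: [-0.7, 0.1, 0.2]
grip_width: 0.0761
grasp_force: 0.0
shift [ 0.  -0.4  1.4] turn [0.1  0.07 0.02]
time: 13.0
position: [0.5649, -0.2678, 0.2471]
tool_rot: [180.0, 0.0, 92.3]
wrist_force: [-0.9, -0.2, 3.9]
grip_width: 0.0499
grasp_force: 35.0
shift [0.6 0.1 0.3] turn [0.01 0.01 0.  ]
time: 13.7
position: [0.565, -0.2677, 0.3795]
tool_rot: [179.7, 0.2, 92.3]
wrist_force: [-0.1, 0.0, -1.9]
grip_width: 0.0499
grasp_force: 35.0
shift [428.  -30.6   1.3] turn [ 0.32  0.24 -4.79]
```

```bash
python3 -m jog '[[[50,-4,0],[0,0,-1],40],[[100,-8,0],[0,0,-2],40],[[150,-12,0],[0,0,-3],40],[[200,-16,0],[0,0,-4],40],[[250,-20,0],[0,0,-4.8],40],[[300,-24,0],[0,0,-4.8],40],[[350,-27,0],[0,0,-4.8],40],[[400,-30,0],[0,0,-4.8],40]]' && python3 -m jog '[[[27,0,0],[0,0,0],40],[[27,0,0],[0,0,0],40],[[27,0,20],[0,0,0],40],[[27,0,50],[0,0,0],40],[[27,0,70],[0,0,0],40],[[27,0,70],[0,0,0],40],[[27,0,70],[0,0,0],40]]'; python3 -c "
from h import *
goal(0.5172,0.1581,0.0838,97.1)"
```

```text
time: 14.5
position: [0.5181, 0.1315, 0.3745]
tool_rot: [-180.0, 0.0, 97.1]
wrist_force: [1.1, 0.2, -1.9]
grip_width: 0.0496
grasp_force: 35.0
time: 15.2
position: [0.5158, 0.1559, 0.305]
tool_rot: [-180.0, 0.0, 97.1]
wrist_force: [0.8, 0.7, -2.1]
grip_width: 0.0499
grasp_force: 35.0
shift [ 2.   1.7 49.9] turn [-0.04  0.01 -0.03]
```

```bash
python3 -m jog '[[[2,1.7,0],[0,0,0],40],[[2,1.7,10],[0,0,0],40],[[2,1.7,22],[0,0,0],40],[[2,1.7,30],[0,0,0],40],[[2,1.7,37],[0,0,0],40],[[2,1.7,43],[0,0,0],40],[[2,1.7,47],[0,0,0],40],[[2,1.7,47],[0,0,0],40]]'; python3 -m jog '[[[0,0,1.5],[0,0,0],40],[[0,0,3.5],[0,0,0],40],[[0,0,3.5],[0,0,0],40]]'; python3 -c "
from h import *
goal(0.5172,0.1581,0.0838,97.1)"
```

```text
time: 16.0
position: [0.517, 0.1586, 0.2572]
tool_rot: [-180.0, 0.0, 97.1]
wrist_force: [0.3, 0.3, -1.1]
grip_width: 0.0501
grasp_force: 35.0
time: 16.3
position: [0.517, 0.1586, 0.255]
tool_rot: [180.0, 0.0, 97.1]
wrist_force: [-2.1, -0.6, 4.4]
grip_width: 0.0501
grasp_force: 35.0
shift [-0.5  0.1 -0.1] turn [0.05 0.   0.01]
```

```bash
python3 -m jog '[[[0,0,-1],[0,0,0],80],[[0,0,-1],[0,0,0],80],[[0,0,-1],[0,0,0],80],[[0,0,-1],[0,0,0],80],[[0,0,-25],[0,0,0],80],[[0,0,-45],[0,0,0],80],[[25,0,-45],[0,0,0],80],[[44,0,-45],[0,0,0],80]]' ; python3 -m jog '[[[0,0,0],[0,0,0],80],[[0,0,20],[0,0,0],80],[[0,0,46],[0,0,0],80],[[0,0,46],[0,0,0],80],[[0,0,46],[0,0,0],80]]'; python3 -c "
from h import *
goal(0.5117,0.2021,0.0835,97.1)"
```

```text
time: 17.1
position: [0.5116, 0.2028, 0.3]
tool_rot: [179.9, -0.0, 97.0]
wrist_force: [-0.1, -0.3, -0.4]
grip_width: 0.0759
grasp_force: 0.0
time: 17.6
position: [0.5117, 0.2017, 0.2528]
tool_rot: [-179.9, 0.0, 97.1]
wrist_force: [0.3, 0.3, 0.5]
grip_width: 0.0765
grasp_force: 0.0
shift [ 0.4  0.  -2. ] turn [-0.07  0.02 -0.02]
```

```bash
python3 -m jog '[[[0.4,0,-1.5],[0,0,0],80],[[0.4,0,-1.5],[0,0,0],40],[[0.4,0,-1.5],[0,0,0],40],[[0.4,0,-1.5],[0,0,0],40],[[0.4,0,-1.5],[0,0,0],40],[[0.4,0,-1.5],[0,0,0],40],[[0.4,0,-1.5],[0,0,0],40]]' 35;python3 -m jog '[[[0,0,-10],[0,0,0],40],[[0,0,-25],[0,0,0],40],[[0,0,-50],[0,0,0],40],[[0,0,-75],[0,0,0],40],[[0,0,-100],[0,0,0],40],[[0,0,-120],[0,0,0],40],[[0,0,-120],[0,0,0],40]]';python3 -c "
from h import *
goal(0.5616,-0.1791,0.2,92.3)"
```

```text
time: 18.3
position: [0.5115, 0.2027, 0.2549]
tool_rot: [-180.0, 0.0, 97.1]
wrist_force: [-0.4, 0.4, 2.9]
grip_width: 0.0497
grasp_force: 35.0
time: 19.0
position: [0.5116, 0.2027, 0.3775]
tool_rot: [179.7, -0.0, 97.1]
wrist_force: [0.5, 0.7, -3.4]
grip_width: 0.0498
grasp_force: 35.0
shift [-385.1    2.4    6. ] turn [ 0.26 -0.04  4.81]
```

```bash
python3 -m jog '[[[-50,0,0],[0,0,1],40],[[-100,0,0],[0,0,2],40],[[-150,1,0],[0,0,3],40],[[-200,1,0],[0,0,4],40],[[-250,2,0],[0,0,4.8],40],[[-300,2,0],[0,0,4.8],40],[[-350,2,0],[0,0,4.8],40],[[-385,2.4,0],[0,0,4.8],40]]' ; python3 -m jog '[[[0,0,0],[0,0,0],40],[[0,0,0],[0,0,0],40],[[0,0,20],[0,0,0],40],[[0,0,50],[0,0,0],40],[[0,0,68],[0,0,0],40],[[0,0,68],[0,0,0],40],[[0,0,68],[0,0,0],40]]'
python3 -c "
from h import *
goal(0.5616,-0.1785,0.0756,92.3)"
```

```text
time: 19.8
position: [0.5613, -0.1821, 0.3736]
tool_rot: [-179.9, -0.0, 92.2]
wrist_force: [0.3, 0.7, -2.3]
grip_width: 0.0503
grasp_force: 35.0
time: 20.5
position: [0.5617, -0.1782, 0.307]
tool_rot: [-180.0, -0.0, 92.4]
wrist_force: [0.5, -0.1, -1.6]
grip_width: 0.05
grasp_force: 35.0
shift [-0.3 -0.1 60.1] turn [-0.03 -0.01  0.07]
```

```bash
python3 -m jog '[[[0,0,6],[0,0,0],40],[[0,0,16],[0,0,0],40],[[0,0,26],[0,0,0],40],[[0,0,36],[0,0,0],40],[[0,0,45],[0,0,0],40],[[0,0,53],[0,0,0],40],[[0,0,57],[0,0,0],40],[[0,0,57],[0,0,0],40]]'; python3 -m jog '[[[0,0,2],[0,0,0],40],[[0,0,4],[0,0,0],40],[[0,0,4],[0,0,0],40]]'; python3 -c "
from h import *
goal(0.5616,-0.1785,0.0756,92.3)"
```

```text
time: 21.3
position: [0.5615, -0.1791, 0.2492]
tool_rot: [-180.0, -0.0, 92.3]
wrist_force: [0.7, 0.9, -2.4]
grip_width: 0.0497
grasp_force: 35.0
time: 21.6
position: [0.5615, -0.1791, 0.2468]
tool_rot: [179.9, 0.0, 92.3]
wrist_force: [-2.3, 0.3, 5.8]
grip_width: 0.0499
grasp_force: 35.0
shift [ 0.6  0.1 -0.1] turn [0.05 0.04 0.  ]
```

```bash
python3 -m jog '[[[0,0,-1],[0,0,0],80],[[0,0,-1],[0,0,0],80],[[0,0,-1],[0,0,0],80],[[0,0,-1],[0,0,0],80],[[0,0,-25],[0,0,0],80],[[0,0,-45],[0,0,0],80],[[-50,0,-45],[0,0,0],80],[[-100,0,-45],[0,0,0],80]]' ; python3 -m jog '[[[-32,0,0],[0,0,0],80],[[-32,0,0],[0,0,0],80],[[-32,0,20],[0,0,0],80],[[-32,0,45],[0,0,0],80],[[-32,0,45],[0,0,0],80],[[-32,0,45],[0,0,0],80]]'; python3 -c "
from h import *
goal(0.5671,-0.3110,0.0755,92.3)"
```

```text
time: 22.4
position: [0.5659, -0.2793, 0.2919]
tool_rot: [179.9, 0.1, 92.5]
wrist_force: [0.8, 0.6, 0.4]
grip_width: 0.0761
grasp_force: 0.0
time: 23.0
position: [0.567, -0.3105, 0.246]
tool_rot: [-180.0, -0.0, 92.3]
wrist_force: [0.7, -0.3, -0.1]
grip_width: 0.0759
grasp_force: 0.0
shift [-0.5  0.1 -0.8] turn [-0.04 -0.03  0.03]
```

```bash
python3 -m jog '[[[-0.5,0,-0.8],[0,0,0],40],[[-0.5,0,-0.8],[0,0,0],40],[[-0.5,0,-0.8],[0,0,0],40],[[-0.5,0,-0.8],[0,0,0],40],[[-0.5,0,-0.8],[0,0,0],40],[[-0.5,0,-0.8],[0,0,0],40],[[-0.5,0,-0.8],[0,0,0],40]]' 35;python3 -m jog '[[[0,0,-10],[0,0,0],40],[[0,0,-25],[0,0,0],40],[[0,0,-50],[0,0,0],40],[[0,0,-75],[0,0,0],40],[[0,0,-100],[0,0,0],40],[[0,0,-128],[0,0,0],40],[[0,0,-128],[0,0,0],40]]';python3 -c "
from h import *
goal(0.5117,0.2021,0.2,97.1)"
```

```text
time: 23.7
position: [0.5669, -0.3115, 0.2472]
tool_rot: [180.0, 0.0, 92.3]
wrist_force: [-0.7, 1.2, 5.0]
grip_width: 0.0498
grasp_force: 35.0
time: 24.4
position: [0.567, -0.3115, 0.3793]
tool_rot: [179.7, 0.2, 92.3]
wrist_force: [0.5, 0.1, -3.5]
grip_width: 0.0497
grasp_force: 35.0
shift [515.4 -34.6   5.7] turn [ 0.3   0.25 -4.8 ]
```

```bash
python3 -m jog '[[[50,-4,0],[0,0,-1],40],[[100,-8,0],[0,0,-2],40],[[150,-12,0],[0,0,-3],40],[[200,-16,0],[0,0,-4],40],[[250,-20,0],[0,0,-4.8],40],[[300,-24,0],[0,0,-4.8],40],[[350,-27,0],[0,0,-4.8],40],[[400,-30,0],[0,0,-4.8],40]]' && python3 -m jog '[[[50,0,0],[0,0,0],40],[[100,0,0],[0,0,0],40],[[114,1,0],[0,0,0],40],[[114,1,20],[0,0,0],40],[[114,1,50],[0,0,0],40],[[114,1,70],[0,0,0],40],[[114,1,70],[0,0,0],40],[[114,1,70],[0,0,0],40]]'; python3 -c "
from h import *
goal(0.5117,0.2016,0.0839,97.1)"
```

```text
time: 25.2
position: [0.5201, 0.0877, 0.3742]
tool_rot: [-180.0, 0.0, 97.1]
wrist_force: [1.4, -0.5, -2.6]
grip_width: 0.0494
grasp_force: 35.0
time: 26.0
position: [0.5081, 0.1988, 0.3047]
tool_rot: [-180.0, 0.0, 97.1]
wrist_force: [1.2, -0.6, -3.2]
grip_width: 0.0497
grasp_force: 35.0
shift [ 2.3  4.  49.5] turn [-0.04  0.01 -0.02]
```

```bash
python3 -m jog '[[[2.5,4,0],[0,0,0],40],[[2.5,4,3],[0,0,0],40],[[2.5,4,12],[0,0,0],40],[[2.5,4,24],[0,0,0],40],[[2.5,4,34],[0,0,0],40],[[2.5,4,43],[0,0,0],40],[[2.5,4,47],[0,0,0],40],[[2.5,4,47],[0,0,0],40]]'; python3 -m jog '[[[0,0,1.5],[0,0,0],40],[[0,0,3.5],[0,0,0],40],[[0,0,3.5],[0,0,0],40]]'; python3 -c "
from h import *
goal(0.5117,0.2016,0.0839,97.1)"
```

```text
time: 26.8
position: [0.5115, 0.2021, 0.2568]
tool_rot: [-179.9, 0.0, 97.1]
wrist_force: [0.1, -1.1, -2.1]
grip_width: 0.0501
grasp_force: 35.0
time: 27.1
position: [0.5115, 0.2021, 0.2551]
tool_rot: [179.9, -0.0, 97.1]
wrist_force: [-3.3, -0.5, 6.2]
grip_width: 0.0498
grasp_force: 35.0
shift [-0.5  0.2 -0.1] turn [ 0.06 -0.    0.01]
```

Seated. Next is the last spent pack at y=+66 (0.5008, 0.2893).

```bash
python3 -m jog '[[[0,0,-1],[0,0,0],80],[[0,0,-1],[0,0,0],80],[[0,0,-1],[0,0,0],80],[[0,0,-1],[0,0,0],80],[[0,0,-25],[0,0,0],80],[[0,0,-45],[0,0,0],80],[[44,0,-45],[0,0,0],80],[[88,0,-45],[0,0,0],80]]' ; python3 -m jog '[[[0,0,0],[0,0,0],80],[[0,0,20],[0,0,0],80],[[0,0,44],[0,0,0],80],[[0,0,44],[0,0,0],80],[[0,0,44],[0,0,0],80]]'; python3 -c "
from h import *
goal(0.5008,0.2893,0.0835,97.1)"
python3 -m jog '[[[0,0,0],[0,0,0],40],[[0,0,0],[0,0,0],40],[[0,0,0],[0,0,0],40],[[0,0,0],[0,0,0],40],[[0,0,0],[0,0,0],40],[[0,0,0],[0,0,0],40],[[0,0,0],[0,0,0],40]]' 35
python3 -c "
from h import *
goal(0.5008,0.2893,0.0835,97.1)"
```

```text
time: 27.9
position: [0.5009, 0.2898, 0.2999]
tool_rot: [179.9, -0.0, 96.9]
wrist_force: [0.1, -0.3, -0.2]
grip_width: 0.0761
grasp_force: 0.0
time: 28.4
position: [0.5008, 0.2891, 0.2552]
tool_rot: [-180.0, 0.0, 97.1]
wrist_force: [-0.1, -0.1, 0.0]
grip_width: 0.0762
grasp_force: 0.0
shift [ 0.2 -0.   0.4] turn [-0.04  0.02 -0.01]
time: 29.1
position: [0.5007, 0.2894, 0.2555]
tool_rot: [180.0, -0.0, 97.1]
wrist_force: [-2.0, -1.0, 6.2]
grip_width: 0.0501
grasp_force: 35.0
shift [-0.1  0.1  0.7] turn [ 0.03 -0.    0.  ]
```

```bash
python3 -m jog '[[[0,0,-10],[0,0,0],40],[[0,0,-25],[0,0,0],40],[[0,0,-50],[0,0,0],40],[[0,0,-75],[0,0,0],40],[[0,0,-100],[0,0,0],40],[[0,0,-120],[0,0,0],40],[[-40,0,-120],[0,0,0],40],[[-90,0,-120],[0,0,0],40]]'; python3 -m jog '[[[-50,0,0],[0,0,1],40],[[-100,0,0],[0,0,2],40],[[-150,-1,0],[0,0,3],40],[[-200,-2,0],[0,0,4],40],[[-250,-3,0],[0,0,4.8],40],[[-300,-4,0],[0,0,4.8],40],[[-350,-5,0],[0,0,4.8],40],[[-400,-5,0],[0,0,4.8],40]]' ;python3 -c "
from h import *
goal(0.5649,-0.2672,0.138,92.3)"
```

```text
time: 29.9
position: [0.5112, 0.2003, 0.3759]
tool_rot: [179.9, -0.0, 97.3]
wrist_force: [1.1, -0.5, -2.1]
grip_width: 0.0499
grasp_force: 35.0
time: 30.7
position: [0.5559, -0.1994, 0.3755]
tool_rot: [-180.0, -0.0, 92.3]
wrist_force: [0.4, -0.2, -4.0]
grip_width: 0.0498
grasp_force: 35.0
shift [-68.1   6.4  66.1] turn [-0.02 -0.01 -0.01]
```

```bash
python3 -m jog '[[[-50,6.4,0],[0,0,0],40],[[-68,6.4,0],[0,0,0],40],[[-68,6.4,0],[0,0,0],40],[[-68,6.4,20],[0,0,0],40],[[-68,6.4,50],[0,0,0],40],[[-68,6.4,66],[0,0,0],40],[[-68,6.4,66],[0,0,0],40],[[-68,6.4,66],[0,0,0],40]]' ;python3 -c "
from h import *
goal(0.5649,-0.2672,0.0762,92.3)"
```

```text
time: 31.5
position: [0.5656, -0.2642, 0.3098]
tool_rot: [-180.0, -0.0, 92.4]
wrist_force: [-0.4, -0.3, -2.0]
grip_width: 0.0499
grasp_force: 35.0
shift [-3.  -0.8 62.3] turn [-0.   -0.01  0.05]
```

```bash
python3 -m jog '[[[-3,-0.8,0],[0,0,0],40],[[-3,-0.8,10],[0,0,0],40],[[-3,-0.8,22],[0,0,0],40],[[-3,-0.8,34],[0,0,0],40],[[-3,-0.8,44],[0,0,0],40],[[-3,-0.8,53],[0,0,0],40],[[-3,-0.8,59],[0,0,0],40],[[-3,-0.8,59],[0,0,0],40]]'; python3 -m jog '[[[0,0,2],[0,0,0],40],[[0,0,4],[0,0,0],40],[[0,0,4],[0,0,0],40]]'; python3 -c "
from h import *
goal(0.5649,-0.2672,0.0762,92.3)"
```

```text
time: 32.3
position: [0.5646, -0.2681, 0.2491]
tool_rot: [-179.9, -0.0, 92.3]
wrist_force: [-0.6, -0.7, -3.0]
grip_width: 0.0498
grasp_force: 35.0
time: 32.6
position: [0.5647, -0.2682, 0.2476]
tool_rot: [179.9, 0.1, 92.3]
wrist_force: [-3.6, 0.6, 6.8]
grip_width: 0.0498
grasp_force: 35.0
shift [1.  0.3 0.1] turn [0.06 0.05 0.  ]
```

```bash
python3 -m jog '[[[0,0,-1],[0,0,0],80],[[0,0,-1],[0,0,0],80],[[0,0,-1],[0,0,0],80],[[0,0,-1],[0,0,0],80],[[0,0,-40],[0,0,0],80],[[0,0,-90],[0,0,0],80],[[0,0,-130],[0,0,0],80],[[0,0,-160],[0,0,0],80]]' ; python3 -m jog '[[[50,-20,0],[0,0,2],80],[[100,-45,0],[0,0,2],80],[[150,-70,0],[0,0,2],80],[[200,-95,0],[0,0,2],100],[[240,-115,0],[0,0,2],100],[[240,-115,0],[0,0,2],100],[[240,-115,0],[0,0,2],100],[[240,-115,0],[0,0,2],100]]';python3 - <<'E'
from h import *
import pickle
s=get_state();print(s["position"],s["tool_rot"])
c=cam("wrist");im=read_camera("wrist");cv2.imwrite("pics/w6.png",im);pickle.dump(c,open("w6.pkl","wb"))
E
```

```text
time: 33.4
position: [0.5646, -0.268, 0.409]
tool_rot: [179.9, 0.1, 92.3]
wrist_force: [0.3, -0.9, 0.1]
grip_width: 0.076
grasp_force: 0.0
time: 34.2
position: [0.4408, -0.0333, 0.4064]
tool_rot: [179.9, 0.0, 90.3]
wrist_force: [0.5, 0.4, 0.3]
grip_width: 0.0949
grasp_force: 0.0
[ 0.44076526 -0.0333153   0.40637685] [1.79936464e+02 2.96096420e-02 9.03333610e+01]
```

View pics/w6.png

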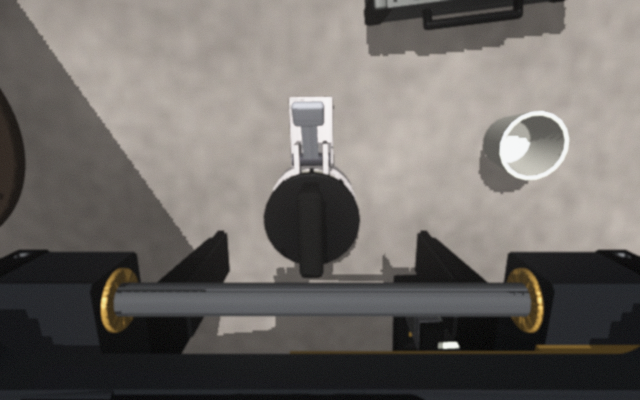

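The lamp cap disc is centred near (312,220), with the handle bar along x≈312 (rows 185–275). The heel end is at (311,97) and the raised lever pad at (308,113).

```bash
python3 - <<'E'
from h import *
import pickle
c=pickle.load(open("w6.pkl","rb"));im=cv2.imread("pics/w6.png")
g=im.mean(2)
# bar: darker than the cap, row-wise extents
P=[]
for v in range(190,268,6):
    r=g[v,285:340];print(v,r[::3].astype(int).tolist())
m=(g<75).astype(np.uint8);m[:165]=0;m[262:]=0;m[:,:255]=0;m[:,370:]=0
k=max(cv2.findContours(m,0,1)[0],key=cv2.contourArea);(u,v),r=cv2.minEnclosingCircle(k);print("cap",u,v,r,ray(c,u,v,.076))
w=(im.min(2)>170).astype(np.uint8);w[180:]=0;w[:80]=0;w[:,:270]=0;w[:,350:]=0
k=max(cv2.findContours(w,0,1)[0],key=cv2.contourArea);print("heel",cv2.boundingRect(k))
for q in[(290,97),(333,97),(311.5,97)]:print(ray(c,*q,.014).round(4))
for q in[(312,185),(312,275),(312,230)]:print("bar",ray(c,*q,.118).round(4))
E
```

```text
190 [40, 37, 35, 40, 37, 35, 34, 33, 35, 36, 36, 33, 37, 41, 37, 40, 39, 40, 39]
196 [36, 39, 38, 39, 38, 40, 38, 40, 41, 40, 43, 37, 32, 35, 37, 37, 37, 39, 39]
202 [39, 37, 37, 39, 36, 40, 38, 43, 42, 42, 38, 36, 32, 30, 34, 34, 39, 36, 39]
208 [36, 32, 38, 35, 31, 37, 42, 38, 38, 38, 39, 37, 32, 26, 37, 34, 34, 36, 34]
214 [35, 35, 32, 32, 31, 35, 38, 40, 38, 36, 40, 36, 27, 28, 31, 34, 34, 36, 36]
220 [37, 34, 36, 31, 32, 36, 40, 37, 38, 39, 40, 37, 30, 26, 31, 33, 34, 33, 34]
226 [34, 33, 31, 33, 33, 34, 36, 38, 38, 40, 37, 35, 32, 26, 35, 31, 29, 32, 35]
232 [33, 36, 31, 34, 33, 32, 34, 39, 38, 36, 38, 35, 26, 23, 28, 31, 33, 33, 34]
238 [32, 33, 35, 32, 30, 36, 40, 38, 35, 37, 38, 35, 29, 23, 28, 33, 33, 32, 32]
244 [34, 34, 30, 29, 31, 28, 36, 38, 39, 34, 36, 35, 27, 25, 27, 32, 33, 31, 30]
250 [31, 32, 33, 28, 31, 33, 35, 37, 37, 36, 39, 31, 28, 25, 29, 29, 32, 30, 32]
256 [52, 31, 32, 33, 34, 27, 35, 38, 39, 35, 35, 36, 29, 24, 27, 28, 29, 31, 49]
262 [163, 165, 152, 95, 47, 33, 35, 38, 35, 36, 35, 31, 31, 30, 40, 69, 93, 114, 126]
cap 312.2364196777344 217.4360809326172 48.45195770263672 [ 0.43327903 -0.05971844  0.076     ]
heel (279, 96, 55, 84)
[0.4097 0.046  0.014 ]
[0.4525 0.0463 0.014 ]
[0.4311 0.0461 0.014 ]
bar [ 0.4341 -0.0206  0.118 ]
bar [ 0.4341 -0.0957  0.118 ]
bar [ 0.4341 -0.0569  0.118 ]
```

The lamp has been knocked about 40 mm in −y since the first top view. I'll take a second view of it from a shifted spot before grasping.

```bash
python3 -m jog '[[[-40,-6,0],[0,0,-1],100],[[-65,-6,0],[0,0,-1],100],[[-65,-6,0],[0,0,-1],100],[[-65,-6,0],[0,0,-1],100],[[-65,-6,0],[0,0,-1],100],[[-65,-6,0],[0,0,-1],100]]';python3 - <<'E'
from h import *
import pickle
s=get_state();print(s["position"],s["tool_rot"])
c=cam("wrist");im=read_camera("wrist");pickle.dump(c,open("w7.pkl","wb"));cv2.imwrite("pics/w7.png",im)
b=im[10:220,220:420].astype(float);b=np.clip(255*(b/255)**.5,0,255).astype(np.uint8)
cv2.imwrite("pics/w7c.png",cv2.resize(b,None,fx=2.8,fy=2.8,interpolation=cv2.INTER_CUBIC))
E
```

```text
time: 34.85
position: [0.4346, -0.0976, 0.406]
tool_rot: [-180.0, -0.0, 91.3]
wrist_force: [-0.9, -0.0, -0.9]
grip_width: 0.0948
grasp_force: 0.0
[ 0.43459103 -0.09761202  0.40604505] [-1.79994341e+02 -3.03217331e-04  9.13265689e+01]
```

View pics/w7c.png

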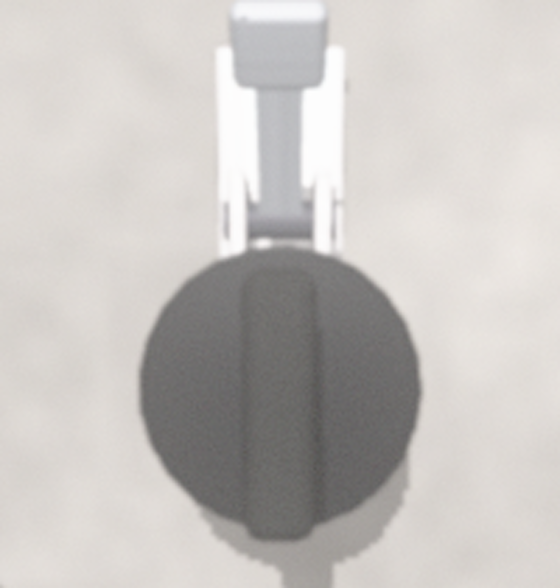

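```bash
python3 - <<'E'
from h import *
import pickle
c=pickle.load(open("w7.pkl","rb"))
f=lambda x,y,z:ray(c,220+x/2.8,10+y/2.8,z).round(4)
print("cap",f(280,386,.076),"r",f(421,386,.076)-f(139,386,.076),f(280,525,.076),f(280,247,.076))
print("bar ends",f(281,540,.118),f(281,265,.118),f(281,265,.098))
print("heel",f(281,47,.014),f(217,47,.014),f(345,47,.014), f(281,47,.0))
goal(.4335,-.059,.17,91.3)
E
```

```text
cap [ 0.4328 -0.0613  0.076 ] r [0.0863 0.002  0.    ] [ 0.4337 -0.1052  0.076 ] [ 0.4318 -0.0204  0.076 ]
bar ends [ 0.4341 -0.0988  0.118 ] [ 0.4324 -0.0256  0.118 ] [ 0.4323 -0.0256  0.098 ]
heel [0.4304 0.046  0.014 ] [0.4088 0.0455 0.014 ] [0.4521 0.0465 0.014 ] [0.4303 0.0487 0.    ]
shift [38.5 -0.2 64.8] turn [-0.    0.    0.04]
```

```bash
python3 -m jog '[[[46,-1,20],[0,0,0],80],[[46,-1,60],[0,0,0],80],[[46,-1,90],[0,0,0],80],[[46,-1,90],[0,0,0],80],[[46,-1,90],[0,0,0],80]]'; python3 -c "
from h import *
goal(.433,-.051,.108,91.4)"
```

```text
time: 35.4
position: [0.4328, -0.0519, 0.3166]
tool_rot: [-180.0, -0.0, 91.3]
wrist_force: [0.2, -1.2, -0.2]
grip_width: 0.0764
grasp_force: 0.0
shift [ 0.8  0.2 37.3] turn [-0.03 -0.01 -0.07]
```

```bash
python3 -m jog '[[[0.8,0,15],[0,0,0],60],[[0.8,0,30],[0,0,0],60],[[0.8,0,37],[0,0,0],60],[[0.8,0,37],[0,0,0],60],[[0.8,0,37],[0,0,0],60]]'; python3 -m jog '[[[0,0,0],[0,0,0],10],[[0,0,0],[0,0,0],10],[[0,0,0],[0,0,0],10],[[0,0,0],[0,0,0],10],[[0,0,0],[0,0,0],10],[[0,0,0],[0,0,0],10],[[0,0,0],[0,0,0],10]]' 60;python3 -c "
from h import *
goal(.433,-.051,.108,91.4)"
```

```text
time: 35.9
position: [0.4327, -0.0513, 0.28]
tool_rot: [179.9, 0.0, 91.3]
wrist_force: [-0.7, 0.5, -0.7]
grip_width: 0.0575
grasp_force: 0.0
time: 36.6
position: [0.4322, -0.0512, 0.279]
tool_rot: [-180.0, -0.0, 91.3]
wrist_force: [-2.1, -0.9, 0.7]
grip_width: 0.0201
grasp_force: 60.0
shift [ 0.2  0.8 -0.3] turn [-0.04 -0.   -0.1 ]
```

```bash
python3 -m jog '[[[0,0,-8],[0,0,0],10],[[0,0,-20],[0,0,0],10],[[0,0,-40],[0,0,0],10],[[0,0,-65],[0,0,0],10],[[0,0,-95],[0,0,0],10],[[0,0,-125],[0,0,0],10],[[0,0,-145],[0,0,0],10],[[0,0,-145],[0,0,0],10]]'; python3 - <<'E'
from h import *
goal(.6146,.2039,.25,97.0)
c=cam("wrist");im=read_camera("wrist");cv2.imwrite("pics/w8.png",im)
E
```

```text
time: 37.4
position: [0.4322, -0.0511, 0.4262]
tool_rot: [179.8, 0.1, 91.3]
wrist_force: [0.3, -0.3, -10.2]
grip_width: 0.0197
grasp_force: 60.0
shift [250.7 188.1   5.3] turn [ 0.22  0.08 -5.69]
```

```bash
python3 -m jog '[[[15,10,0],[0,0,-0.5],10],[[40,30,0],[0,0,-1],10],[[70,52,0],[0,0,-2],10],[[100,75,0],[0,0,-3],10],[[130,97,0],[0,0,-4],10],[[160,120,0],[0,0,-5],10],[[190,142,0],[0,0,-5.7],10],[[215,160,0],[0,0,-5.7],10]]'; python3 -m jog '[[[20,18,0],[0,0,0],10],[[33,28,0],[0,0,0],10],[[33,28,0],[0,0,0],10],[[33,28,0],[0,0,0],10],[[33,28,0],[0,0,0],10]]';python3 - <<'E'
from h import *
import pickle
goal(.6146,.2039,.25,97.0)
c=cam("wrist");im=read_camera("wrist");cv2.imwrite("pics/w9.png",im);pickle.dump(c,open("w9.pkl","wb"))
E
```

```text
time: 38.25
position: [0.5883, 0.1691, 0.4213]
tool_rot: [-179.8, 0.0, 97.1]
wrist_force: [0.5, -0.6, -9.5]
grip_width: 0.0199
grasp_force: 60.0
time: 38.75
position: [0.611, 0.2031, 0.4228]
tool_rot: [-179.9, 0.0, 97.0]
wrist_force: [-0.6, 0.2, -9.1]
grip_width: 0.0196
grasp_force: 60.0
shift [0.4 3.6 1.4] turn [-0.14  0.03 -0.02]
```

View pics/w9.png

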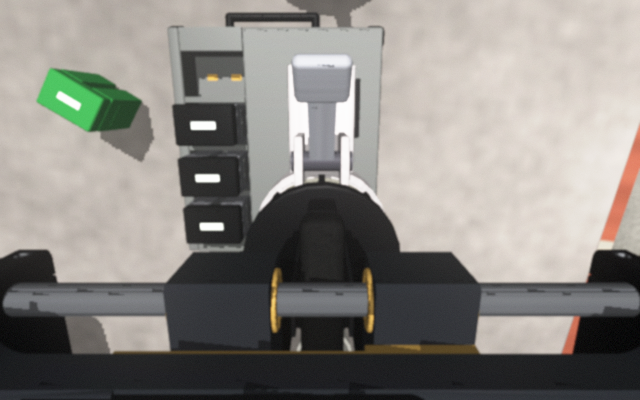

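The view shows three full packs seated in the box. The lamp hangs straight, with its heel end near row 66 and columns 289–353, above the rails.

```bash
python3 - <<'E'
from h import *
import pickle
c=pickle.load(open("w9.pkl","rb"));s=get_state();im=cv2.imread("pics/w9.png").mean(2)
a=np.radians(7.1);e=np.array([-np.sin(a),np.cos(a)]);G=s["position"][:2];o=G-.0118*e
z=s["position"][2]-.279+.014
print("expected heel px",proj(c,[*(o+.11*e),z]),"corners",[proj(c,[*(o+.11*e+k*.022*np.array([e[1],-e[0]])),z]).round(1) for k in(-1,1)])
for u in(291,293,351,352):print(u,im[50:90,u].astype(int).tolist())
for v in(75,110):print(v,im[v,280:300].astype(int).tolist(),im[v,342:362].astype(int).tolist())
E
```

```text
expected heel px [321.70208614  61.9726962 ] corners [array([287.2,  62. ]), array([356.2,  61.9])]
291 [185, 182, 182, 183, 182, 184, 183, 182, 184, 177, 174, 170, 168, 173, 189, 208, 221, 229, 232, 236, 237, 236, 238, 241, 244, 247, 249, 249, 249, 249, 249, 250, 250, 250, 251, 251, 251, 251, 251, 251]
293 [183, 183, 183, 182, 182, 183, 188, 196, 201, 206, 208, 210, 209, 205, 195, 180, 163, 150, 146, 145, 146, 146, 147, 150, 154, 159, 161, 166, 168, 172, 175, 179, 182, 190, 195, 201, 205, 215, 222, 225]
351 [184, 185, 185, 183, 184, 185, 184, 185, 186, 187, 184, 184, 180, 174, 168, 165, 163, 161, 156, 161, 168, 178, 182, 185, 188, 196, 205, 214, 221, 228, 233, 238, 238, 240, 240, 241, 242, 244, 246, 247]
352 [183, 183, 186, 185, 184, 185, 183, 182, 181, 178, 175, 169, 161, 161, 168, 184, 203, 213, 214, 218, 228, 233, 235, 236, 237, 238, 240, 243, 244, 245, 247, 248, 249, 249, 249, 248, 248, 249, 248, 249]
75 [182, 180, 182, 181, 181, 180, 176, 186, 223, 243, 250, 247, 220, 159, 140, 143, 144, 151, 151, 150] [153, 153, 153, 153, 149, 144, 137, 129, 143, 196, 238, 242, 225, 196, 184, 185, 180, 182, 182, 183]
110 [174, 176, 175, 175, 178, 175, 177, 176, 195, 228, 244, 249, 250, 250, 251, 251, 251, 251, 250, 250] [252, 252, 252, 252, 253, 253, 252, 252, 251, 251, 246, 232, 170, 103, 68, 67, 80, 118, 159, 176]
```

```bash
python3 -m jog '[[[0,3.6,0],[0,0,0],10],[[0,3.6,10],[0,0,0],10],[[0,3.6,25],[0,0,0],10],[[0,3.6,28],[0,0,0],10],[[0,3.6,28],[0,0,0],10],[[0,3.6,28],[0,0,0],10]]';python3 -c "
from h import *
goal(.6146,.2039,.1677,97.0)"
```

```text
time: 39.4
position: [0.615, 0.2039, 0.3965]
tool_rot: [180.0, 0.0, 97.0]
wrist_force: [-0.5, 0.5, -9.4]
grip_width: 0.0198
grasp_force: 60.0
shift [ 0.  -0.4 57.5] turn [ 0.04  0.   -0.01]
```

```bash
python3 -m jog '[[[0,-0.4,4],[0,0,0],10],[[0,-0.4,8],[0,0,0],10],[[0,-0.4,11],[0,0,0],10],[[0,-0.4,14],[0,0,0],10],[[0,-0.4,17],[0,0,0],10],[[0,-0.4,17],[0,0,0],10]]';python3 -c "
from h import *
s=get_state();print(s['wrist_torque'],s['wrist_force'])
goal(.6146,.2039,.1677,97.0)"
```

```text
time: 40.0
position: [0.6144, 0.2039, 0.3785]
tool_rot: [-180.0, 0.0, 97.0]
wrist_force: [-0.7, 0.9, -9.9]
grip_width: 0.0194
grasp_force: 60.0
[-0.06685408 -0.10499304 -0.00891085] [-0.67271059  0.92171203 -9.875705  ]
shift [-0.1  0.2 39.5] turn [-0.05  0.01 -0.  ]
```

```bash
python3 -m jog '[[[0,0,3],[0,0,0],10],[[0,0,6],[0,0,0],10],[[0,0,9],[0,0,0],10],[[0,0,12],[0,0,0],10],[[0,0,15],[0,0,0],10],[[0,0,15],[0,0,0],10]]';python3 -c "
from h import *
goal(.6146,.2039,.1677,97.0)"
```

```text
time: 40.6
position: [0.6144, 0.2039, 0.3635]
tool_rot: [-180.0, 0.0, 97.0]
wrist_force: [-0.1, -0.3, -8.2]
grip_width: 0.0199
grasp_force: 60.0
shift [-0.1  0.2 24.5] turn [-0.05  0.01 -0.  ]
```

No contact force, so I'm continuing down.

```bash
python3 -m jog '[[[0,0,4],[0,0,0],10],[[0,0,8],[0,0,0],10],[[0,0,12],[0,0,0],10],[[0,0,16],[0,0,0],10],[[0,0,19],[0,0,0],10],[[0,0,22],[0,0,0],10],[[0,0,22],[0,0,0],10]]';python3 -m jog '[[[0,0,1],[0,0,0],10],[[0,0,2],[0,0,0],10],[[0,0,3],[0,0,0],10],[[0,0,3],[0,0,0],10]]';python3 -c "
from h import *
goal(.6146,.2039,.1677,97.0);print(get_state()['wrist_torque'])"
```

```text
time: 41.3
position: [0.6144, 0.2039, 0.3416]
tool_rot: [-180.0, 0.0, 97.0]
wrist_force: [0.1, -0.3, -9.1]
grip_width: 0.0196
grasp_force: 60.0
time: 41.7
position: [0.6145, 0.2039, 0.3393]
tool_rot: [180.0, -0.0, 97.0]
wrist_force: [-0.6, -0.3, -6.7]
grip_width: 0.0198
grasp_force: 60.0
shift [-0.   0.1  0.3] turn [ 0.03 -0.   -0.  ]
[ 0.02950614 -0.07802985  0.05181537]
```

```bash
python3 -m jog '[[[0,0,1],[0,0,0],10],[[0,0,1],[0,0,0],10],[[0,0,1],[0,0,0],60],[[0,0,1],[0,0,0],60],[[0,0,1],[0,0,0],60],[[0,0,1],[0,0,0],60],[[0,0,1],[0,0,0],60],[[0,0,1],[0,0,0],60]]';python3 -m jog '[[[0,0,-10],[0,0,0],60],[[0,0,-30],[0,0,0],60],[[0,0,-60],[0,0,0],60],[[0,0,-90],[0,0,0],0],[[40,0,-90],[0,0,0],0],[[40,0,-90],[0,0,0],0],[[40,0,-90],[0,0,0],0],[[40,0,-90],[0,0,0],0]]';python3 - <<'E'
from h import *
import pickle
s=get_state();print(s["position"])
c=cam("wrist");im=read_camera("wrist");cv2.imwrite("pics/w10.png",im);pickle.dump(c,open("w10.pkl","wb"))
t=read_camera("scene")[160:300,160:480];cv2.imwrite("pics/s2.png",cv2.resize(t,None,fx=2.5,fy=2.5,interpolation=cv2.INTER_CUBIC))
a=np.radians(7.1);e=np.array([-np.sin(a),np.cos(a)]);o=np.array([.6161,.1922])
for y,z in((80,104),):goal(*(o+y/1000*e),.06+z/1000+.019,97)
print("heel exp",proj(c,[*(o+.11*e),.074]))
E
```

```text
time: 42.5
position: [0.6145, 0.2039, 0.338]
tool_rot: [180.0, 0.0, 97.0]
wrist_force: [-0.7, 0.0, 0.2]
grip_width: 0.0561
grasp_force: 0.0
time: 43.3
position: [0.6096, 0.2433, 0.428]
tool_rot: [-180.0, 0.0, 97.0]
wrist_force: [-0.6, -1.1, 0.4]
grip_width: 0.0222
grasp_force: 0.0
[0.6095614  0.24326371 0.4280471 ]
shift [28.8  0.  73.6] turn [-0.03  0.01 -0.04]
heel exp [321.42958183 120.0940216 ]
```

View pics/w10.png

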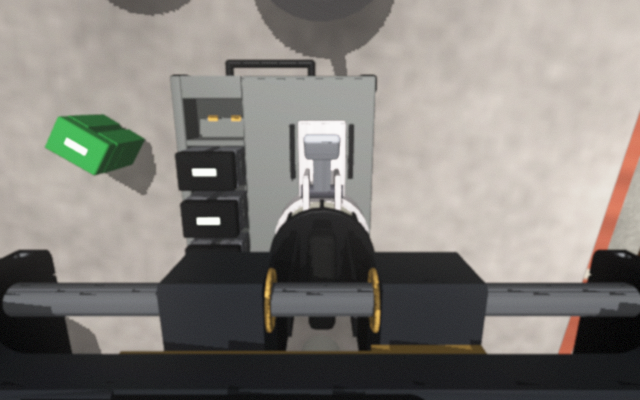

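View pics/s2.png

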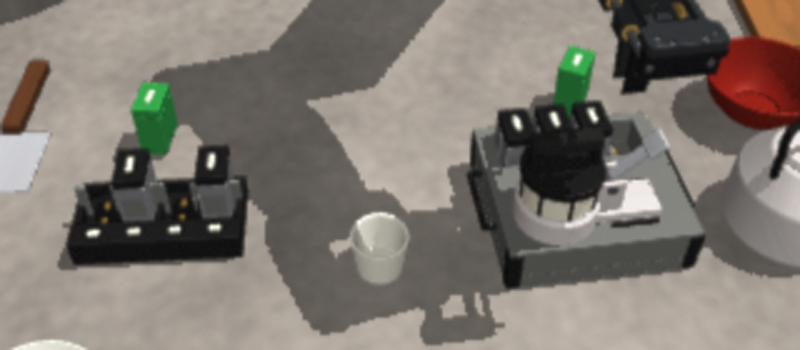

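The lamp is seated flat, with its heel (299–347,122) between the rails and the lever up. Two spent packs stand in the charger. Pressing the lever next.

```bash
python3 -m jog '[[[28,0,0],[0,0,0],0],[[28,0,30],[0,0,0],0],[[28,0,60],[0,0,0],0],[[30,0,72],[0,0,0],0],[[31,0,80],[0,0,0],0],[[36,0,85],[0,0,0],0],[[41,0,89],[0,0,0],0],[[41,0,89],[0,0,0],0]]';python3 -m jog '[[[4,0,4],[0,0,0],0],[[7,0,8],[0,0,0],0],[[10,0,13],[0,0,0],0],[[12,0,18],[0,0,0],0],[[14,0,23],[0,0,0],0],[[16,0,28],[0,0,0],0],[[17,0,34],[0,0,0],0],[[17,0,34],[0,0,0],0]]';python3 -m jog '[[[0,0,2],[0,0,0],0],[[0,0,4],[0,0,0],0],[[0,0,4],[0,0,0],0]]'
```

```text
time: 44.2
position: [0.6046, 0.285, 0.3395]
tool_rot: [179.9, -0.0, 97.0]
wrist_force: [0.4, -0.6, 0.9]
grip_width: 0.0003
grasp_force: 0.0
time: 45.0
position: [0.6023, 0.3014, 0.304]
tool_rot: [-179.9, 0.0, 97.0]
wrist_force: [-0.6, -0.3, 0.5]
grip_width: 0.0005
grasp_force: 0.0
time: 45.3
position: [0.6024, 0.3012, 0.3009]
tool_rot: [-180.0, 0.0, 97.0]
wrist_force: [0.5, 0.3, 0.5]
grip_width: 0.0005
grasp_force: 0.0
```

```bash
python3 -m jog '[[[0,0,1],[0,0,0],0],[[0,0,2],[0,0,0],0],[[0,0,2],[0,0,0],0]]'; python3 -m jog '[[[0,0,1],[0,0,0],0],[[0,0,2],[0,0,0],0],[[0,0,2],[0,0,0],0]]'; python3 - <<'E'
from h import *
im=read_camera("scene")[160:300,320:480];cv2.imwrite("pics/s3.png",cv2.resize(im,None,fx=4,fy=4,interpolation=cv2.INTER_CUBIC))
E
```

```text
time: 45.6
position: [0.6024, 0.3012, 0.3002]
tool_rot: [180.0, -0.0, 97.0]
wrist_force: [-2.6, -0.6, 7.6]
grip_width: 0.0001
grasp_force: 4.4
time: 45.9
position: [0.6023, 0.3012, 0.2998]
tool_rot: [179.9, -0.0, 97.0]
wrist_force: [-6.3, -2.7, 21.8]
grip_width: 0.0006
grasp_force: 10.7
```

View pics/s3.png

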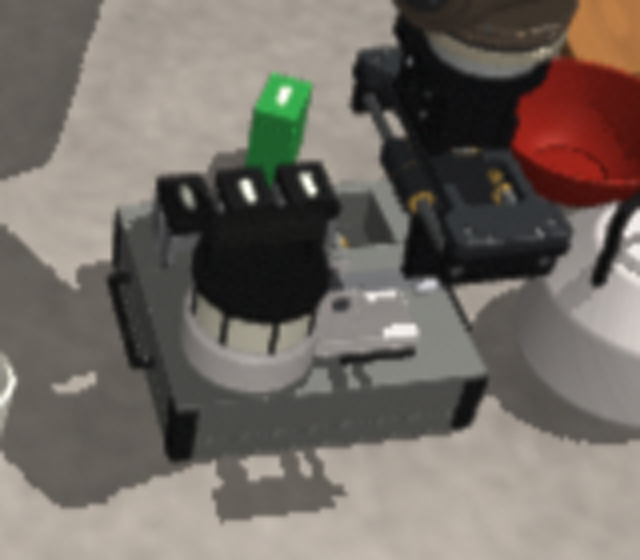

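The lever is level and against its stop (22 N on the tip). I'll retreat and check once more.

```bash
python3 -m jog '[[[0,0,-10],[0,0,0],0],[[0,0,-40],[0,0,0],0],[[0,0,-80],[0,0,0],0],[[0,0,-120],[0,0,0],0],[[-50,0,-140],[0,0,0],0],[[-100,0,-140],[0,0,0],0],[[-150,0,-140],[0,0,0],0],[[-150,0,-140],[0,0,0],0]]'; python3 - <<'E'
from h import *
a=read_camera("scene")[160:300,160:480];b=read_camera("top")[130:250,200:440]
cv2.imwrite("pics/s4.png",np.vstack([cv2.resize(a,(720,300),interpolation=cv2.INTER_CUBIC),cv2.resize(b,(720,300),interpolation=cv2.INTER_CUBIC)]))
E
```

```text
time: 46.75
position: [0.6213, 0.1477, 0.4375]
tool_rot: [180.0, 0.1, 96.8]
wrist_force: [-1.0, 0.6, -0.2]
grip_width: 0.0005
grasp_force: 0.0
```

View pics/s4.png

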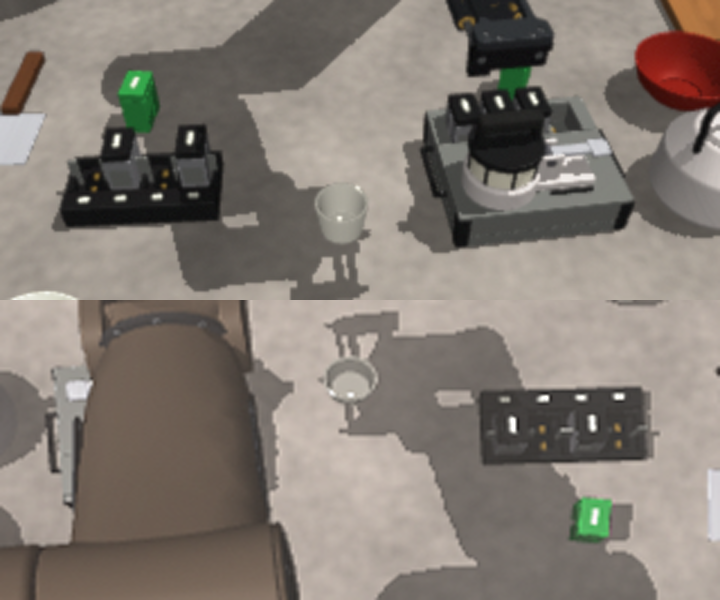

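The lever stays level, three full packs stand in the box and two spent packs in the charger, and the robot is clear of everything.

```bash
python3 -c "
from station import *
print(job_done())"
```

```text
the job is handed in; nothing more can be done
None
```

The job is handed in at about 47 s: the three full packs are in the power box, the two spent packs are in the charger, and the lamp is seated on the ball with its lever pressed fully down; no verdict was returned.

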